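# Build a stacked heel in the inclined jig

## Robot

A 6-joint arm with a two-finger parallel gripper is mounted at the origin on the work surface. World frame = base frame: x ahead of the robot, y to its left, z up, the work surface at z = 0. Lengths are in mm, angles in rad, forces in N, time in s.
With the tool pointing down it reaches from about 350 to 875 mm from the base axis. Payload 4.2 kg.
Tool frame: the origin (TCP) lies on the mounting face of the last link; the fingertips stand 173 mm ahead of it and the grasp point (between the pads) lies grip_point_offset ahead of it (grip_point_offset is the distance from the TCP to the grasp point, in mm); z points along the fingers, y is the line along which they close (so a half turn about z gives the same grasp; the last joint's range is limited). The gripper opens to 85 mm and grips with 20 to 120 N. Pads are 22 mm wide; open, the fingers measure 114 mm over their backs; the gripper's body (76 mm by 85 mm) begins 54 mm behind the grasp point. The pads swing forward as they close: fully open they stand 13 mm farther back than shut.
Start: joints at [-0.913, 0.385, 0.008, 0, -1.194, -0.259], TCP at [242.709, -575.927, 404.712] pointing down, gripper open.
Joint ranges: [-3.14, 3.14], [-1.21, 2.06], [-1.07, 1.41], [-3.16, 2.05], [-2.99, -0.16], [-3.1, 3.1]. Speed limits (rad/s): [2.79, 2.79, 3.14, 3.14, 3.14, 3.14].

## Interface

Orientations are given as a unit quaternion [x, y, z, w].
In Python, from bench import read_state, get_image, job_done, recognise, place_of, grip_point_offset gives the robot as it stands. The module is installed in compiled form; this text tells all that it offers.
- The arm moves only by the tool carry_out, never from a script. Its arguments are lists of equal length, an entry for each row: "slide": the shift along the tool's x, y, z in m, a list of three; "roll": the turn about the tool's z in degrees; "claw": the finger opening in m, from 0 to 0.0854. A call has 1 to 8 rows; each row is the pose to reach, as a shift and turn from the pose commanded when the call began, along the tool's axes at that moment; what a row does not reach only later rows make up. A row lasts 1/8 s, in which the tool goes at most 62.5 mm and 10.7 degrees, less where a joint would pass 70% of its speed; a pose out of reach is approached as far as the arm can. A call with a gripper value outside its range is refused whole. The fingers move at their own pace and stop on an object; the grip force is fixed at half the most. Time passes only in rows, so rows that repeat a pose let the fingers close. It gives the time, the measured TCP pose, the force, the opening and the grip force at its end, in the units of the state.
- read_state(): the state, without advancing time (a new reading comes with each control period).
- get_image(name): name is "side" or "top"; returns a dict with "img" (480x640x3 uint8, red, green, blue), "z_map" (480x640 float32, mm along the optical axis (not along the pixel's ray), 0 where there is no reading), "mtx" (3x3 intrinsics, pixels), "world_from_camera" (4x4, takes a point from camera to world coordinates). Camera axes: x right, y up, looking along -z (the intrinsics and any distortion apply to the point x, -y, -z); pixel columns grow to the right and rows downward; lengths in mm; the calibration is good to about 2 mm. A picture is of the moment at which its call begins.
- job_done(): hands the job in; it is judged then, once.
Trained networks look in a picture, given as the dict that the camera call returned (one of the last four; its "shot" number tells which), for a name from the list of things; names that differ only in an ending like _2 or _b are one class to them, and where a whole thing is asked for, a point or a joint stands for the part that bears it (a point fixed in the world has none). Each returns a list of dicts, best first, with "conf" (0 to 1); they miss things now and then, are a little off and sometimes report something else, mostly with a low value. They report only what shows in the picture. A call takes as long as a camera call.
- recognise(picture, thing): "at" ([column, row] in pixels, amid what is visible of it).
- place_of(picture, thing): "at" ([column, row] in pixels: a listed point, or the origin of a listed thing).
The state is a dict: "clock": time; "joints": joint angles; "joint_vel": joint speeds; "joint_efforts": joint torques, N m; "position": TCP position; "ee_rot": TCP orientation; "contact_force": force on the tool from outside, world axes, zero at the start; "wrist_torque": the same for the moment, N m; "gripper_width": finger opening in mm; "grasp_force": force on a finger pad.
Only numpy, scipy, OpenCV 4.12 (cv2) and the standard library are available. Lean on these libraries where they do the work, as an engineer would, in place of code of your own. Each camera call takes 0.05 s, during which the arm holds its last target. There are 200 camera calls.

## Task

Build up the heel in the inclined jig, ready for nailing: first the thick tan heel block, then the thin red-brown lift, then the black rubber top piece, each with its flat breast edge towards the straight stop at the low end of the pocket and lying fully down, flat and square, inside the pocket on the piece before it. Lay the pieces in rather than dropping them, and do not push the tin, the hammer or the brush about.

Things in the scene. Friction and masses are not known exactly. Their poses are not given: they have to be found in the camera images.
- jig: The heel jig, fixed to the bench: green base 150 x 140 mm carrying a steel plate inclined 30 degrees, low end towards the robot's side, on which the aluminium walls of the pocket stand. Origin on the bench 50 mm before the point under the pocket's centre; z up, x horizontal towards the high end.
- pocket (a point): Centre of the floor of the D-shaped pocket, 56 mm above the bench. z points out of the pocket, 30 degrees off vertical, leaning to the low end; x up the slope from the straight breast stop to the round back; y across. The pocket is the heel parts' outline widened by 2 mm all round: x -30 to +30, y -27 to +27 mm. Filled, its stack reaches 42 mm: block 0-26, lift 26-34, top piece 34-42 mm.
- nest: The inclined plate with the pocket walls; origin and axes as pocket. Walls 9 mm thick, 46 mm high; the top 6 mm is a lead-in opening by 5 mm. On both y sides there is no wall from x = -21 to +17 mm (y = 27 mm outwards, floor to top), so fingers holding a part by its flat sides go down beside it. The plate reaches y = +-60 mm, level with the pocket floor.
- block_center (a point): Tan stacked-leather heel block, loose, 26 mm thick, about 65 g, flat on the mat. D-shaped from above: 56 mm long (x), 50 mm wide (y); flat front edge (breast) at its -x end, flat parallel sides for 31 mm behind it, then a half-round back of 25 mm radius at +x. This point: half-way up, mid-width, 28 mm from breast and from back; x from breast to back, z up.
- mat: Blue-green cutting mat fixed on the bench, 260 x 250 mm, 3 mm thick, on which the three parts lie at the start, at least 100 mm apart centre to centre; origin at the centre of its underside.
- lift_center (a point): The red-brown leatherboard lift, loose, 8 mm thick, about 22 g, lying flat on the mat. Same outline, point and axes as the heel block: flat breast at its -x end.
- toppiece_center (a point): The black rubber top piece, loose, 8 mm thick, about 26 g, lying flat on the mat with its grooved face up. Same outline, point and axes as the heel block: flat breast at its -x end.
- block: The tan heel block itself; origin mid-underside, axes as at block_center.
- lift: The red-brown lift itself; origin mid-underside, axes as at lift_center.
- toppiece: The black top piece itself; origin mid-underside, axes as at toppiece_center.
- tin: Bystander: yellow and steel cement tin, 68 mm diameter, 85 mm high, standing beyond the jig; origin at the centre of its underside. Leave it where it is.
- hammer: Bystander: shoemaker's hammer lying beyond the mat, 35 mm high; wooden handle 210 mm along x from -120 mm, steel head 107 mm across y at x = +100 mm; origin under the handle. Leave it where it is.
- brush: Bystander: wooden shoe brush, 150 x 50 x 45 mm (x, y, z), bristles down, lying beyond the gap between jig and mat; origin at the centre of its underside. Leave it where it is.

How it is judged (in metres and radians):
On the way, in this order (a step that is already met when the one before it is completed fails the run):
1. the heel block lies seated and let go in the pocket (x of block_center in the frame of pocket between -0.0035 and 0.0035 m and y of block_center in the frame of pocket between -0.0035 and 0.0035 m and z of block_center in the frame of pocket between 0.0105 and 0.0155 m and angle between the z axis of block_center and the z axis of pocket, either way round below 0.08 rad and angle between the x axis of block_center and the x axis of pocket, either way round below 0.12 rad and contact force between the fingers and block below 0.05 N and linear speed of block below 0.01 m/s), for 0.2 s.
2. then the lift lies seated on the block in the pocket, let go (x of block_center in the frame of pocket between -0.0035 and 0.0035 m and y of block_center in the frame of pocket between -0.0035 and 0.0035 m and z of block_center in the frame of pocket between 0.0105 and 0.0155 m and angle between the z axis of each of block_center, lift_center and the z axis of pocket, either way round below 0.08 rad and angle between the x axis of each of block_center, lift_center and the x axis of pocket, either way round below 0.12 rad and x of lift_center in the frame of pocket between -0.0035 and 0.0035 m and y of lift_center in the frame of pocket between -0.0035 and 0.0035 m and z of lift_center in the frame of pocket between 0.0275 and 0.0325 m and contact force between the fingers and lift below 0.05 N and linear speed of lift below 0.01 m/s), for 0.2 s.
3. then the top piece lies seated on the lift in the pocket, let go (x of block_center in the frame of pocket between -0.0035 and 0.0035 m and y of block_center in the frame of pocket between -0.0035 and 0.0035 m and z of block_center in the frame of pocket between 0.0105 and 0.0155 m and angle between the z axis of each of block_center, lift_center, toppiece_center and the z axis of pocket, either way round below 0.08 rad and angle between the x axis of each of block_center, lift_center, toppiece_center and the x axis of pocket, either way round below 0.12 rad and x of lift_center in the frame of pocket between -0.0035 and 0.0035 m and y of lift_center in the frame of pocket between -0.0035 and 0.0035 m and z of lift_center in the frame of pocket between 0.0275 and 0.0325 m and x of toppiece_center in the frame of pocket between -0.0035 and 0.0035 m and y of toppiece_center in the frame of pocket between -0.0035 and 0.0035 m and z of toppiece_center in the frame of pocket between 0.0355 and 0.0405 m and contact force between the fingers and toppiece below 0.05 N and linear speed of toppiece below 0.01 m/s), for 0.2 s.
At the end, for the whole second after the job is handed in: Block, lift and top piece lie at rest in the pocket in that order, each within 3.5 mm of the pocket's centre along x and y, its middle within 2.5 mm of 13, 30 and 38 mm over the floor, parallel to the floor within 0.08 rad and square to the stop within 0.12 rad (x of block_center in the frame of pocket between -0.0035 and 0.0035 m and y of block_center in the frame of pocket between -0.0035 and 0.0035 m and z of block_center in the frame of pocket between 0.0105 and 0.0155 m and angle between the z axis of each of block_center, lift_center, toppiece_center and the z axis of pocket, either way round below 0.08 rad and angle between the x axis of each of block_center, lift_center, toppiece_center and the x axis of pocket, either way round below 0.12 rad and x of lift_center in the frame of pocket between -0.0035 and 0.0035 m and y of lift_center in the frame of pocket between -0.0035 and 0.0035 m and z of lift_center in the frame of pocket between 0.0275 and 0.0325 m and x of toppiece_center in the frame of pocket between -0.0035 and 0.0035 m and y of toppiece_center in the frame of pocket between -0.0035 and 0.0035 m and z of toppiece_center in the frame of pocket between 0.0355 and 0.0405 m and linear speed of each of block, lift, toppiece below 0.01 m/s); the robot touches nothing.
It fails at once if the tin is pushed more than 30 mm from its place (distance of tin from where it was at the start of the episode above 0.03 m).
It fails at once if the hammer is pushed more than 30 mm from its place (distance of hammer from where it was at the start of the episode above 0.03 m).
It fails at once if the brush is pushed more than 30 mm from its place (distance of brush from where it was at the start of the episode above 0.03 m).
It fails at once if a heel part is dropped (falls freely faster than 0.6 m/s) ((linear speed of block above 0.6 m/s and contact force between anything else and block below 0.01 N) or (linear speed of lift above 0.6 m/s and contact force between anything else and lift below 0.01 N) or (linear speed of toppiece above 0.6 m/s and contact force between anything else and toppiece below 0.01 N)).
It also fails if it takes over 72 s, if anything falls off the work surface, if the arm or the gripper's body presses on something with over 40 N, if the wrist force passes 120 N, or if a joint passes its speed limit or range.

## Working session

There is one attempt and no reset: what is moved stays moved. The work goes in short steps, Python scripts to look and compute and a tool call to move; the robot and the scene stay as the last step left them, time stands still between calls to the robot, and variables do not carry over. Pictures are saved under pics/ and viewed, at most 10 in all, crops included, and the job is handed in when it is done.

Besides the shell and the picture viewer there is one more tool, called after "Call:" by a JSON object that holds its "fn" and its "kwargs", one argument or row to a line. carry_out: Moves the arm, as the interface text tells. Its arguments: {"type":"object","properties":{"slide":{"type":"array"},"roll":{"type":"array"},"claw":{"type":"array"}},"required":["slide","roll","claw"]}

```bash
mkdir -p pics
cat > h.py <<'E'
import numpy as np, cv2
from bench import *
def w(im,uv,z=None,win=2):
    K=np.array(im['mtx']);T=np.array(im['world_from_camera']);u,v=uv
    r=np.array([(u-K[0,2])/K[0,0],-(v-K[1,2])/K[1,1],-1.])
    if z is None:
        p=im['z_map'][int(v)-win:int(v)+win+1,int(u)-win:int(u)+win+1];d=np.median(p[p>0])
        return T[:3,:3]@(r*d)+T[:3,3]
    q=T[:3,:3]@r;return T[:3,3]+q*(z-T[2,3])/q[2]
def cloud(im):
    K=np.array(im['mtx']);T=np.array(im['world_from_camera']);d=im['z_map']
    v,u=np.mgrid[:480,:640];P=np.stack([(u-K[0,2])/K[0,0]*d,-(v-K[1,2])/K[1,1]*d,-d],-1)
    return P@T[:3,:3].T+T[:3,3]
def save(im,n): cv2.imwrite('pics/'+n,cv2.cvtColor(im['img'],cv2.COLOR_RGB2BGR))
E
python3 - <<'E'
from h import *
np.set_printoptions(precision=1,suppress=True)
s=read_state();print(s,grip_point_offset)
for c in['top','side']:
    im=get_image(c);save(im,c+'0.png');print(c,np.array(im['world_from_camera']),[k for k in im],np.array(im['mtx']))
    for t in['jig','pocket','nest','block_center','lift_center','toppiece_center','block','lift','toppiece','tin','hammer','brush','mat']:
        for o in place_of(im,t)[:2]: print(t,o['at'],round(o['conf'],2),w(im,o['at']))
E
```

```text
{'clock': 0.0, 'joints': array([-0.9,  0.4,  0. , -0. , -1.2, -0.3]), 'joint_vel': array([-0.,  0., -0., -0., -0.,  0.]), 'joint_efforts': array([ -0. , -39.2,  18.8,   4.2,  -0. ,   0. ]), 'position': array([ 242.6, -575.8,  403.6]), 'ee_rot': array([-0.2,  1. ,  0. , -0. ]), 'contact_force': array([-0.1, -0.2,  0.6]), 'wrist_torque': array([ 0.,  0., -0.]), 'grasp_force': 0.0, 'gripper_width': 85.33978848409622} 154.70000000000002
top [[  -0.     1.    -0.2  407.5]
 [  -1.    -0.     0.    21.5]
 [  -0.     0.2    1.  1245.5]
 [   0.     0.     0.     1. ]] ['img', 'z_map', 'mtx', 'world_from_camera', 'shot'] [[587.4   0.  315.2]
 [  0.  587.4 238.3]
 [  0.    0.    1. ]]
jig [417.4, 274.9] 0.75 [ 524.9 -184.    77.7]
pocket [417.7, 250.5] 0.78 [ 577.  -191.3   56.3]
nest [417.7, 249.3] 0.57 [ 579.4 -191.3   56.9]
block_center [189.2, 275.6] 0.59 [541.8 281.3  29.9]
lift_center [253.8, 240.2] 0.72 [615.4 148.1  12.8]
toppiece_center [259.4, 301.5] 0.79 [485.2 138.   11.4]
lift [256.7, 240.1] 0.72 [615.8 142.1  10.5]
lift [401.6, 199.0] 0.47 [ 679.2 -159.6   85.1]
toppiece [265.4, 3
[... 662 characters left out ...]
3.1 -186.1   56.2]
block_center [379.9, 189.0] 0.65 [ 581.  -192.3   57.3]
block_center [315.5, 400.9] 0.62 [545.1 287.2  28.4]
lift_center [302.1, 323.1] 0.72 [615.8 156.8  11.5]
toppiece_center [387.7, 338.9] 0.86 [480.7 139.3  10.2]
block [314.8, 404.6] 0.7 [544.1 292.6  28.5]
lift [305.3, 323.3] 0.8 [611.2 154.6  10.5]
lift [318.9, 205.3] 0.24 [ 695.8 -142.7   20.7]
toppiece [387.7, 338.4] 0.84 [480.8 138.9  10.8]
toppiece [247.1, 250.0] 0.28 [772.6  35.8  19.4]
tin [319.0, 203.8] 0.93 [ 695.2 -141.6   25.5]
hammer [226.1, 327.6] 0.91 [728.6 200.7   3.3]
hammer [303.9, 323.5] 0.6 [612.9 156.4  11.3]
brush [248.2, 251.7] 0.86 [770.   37.   16.9]
mat [338.3, 363.9] 0.57 [539.7 203.7   2.3]
```

View images.

View pics/top0.png

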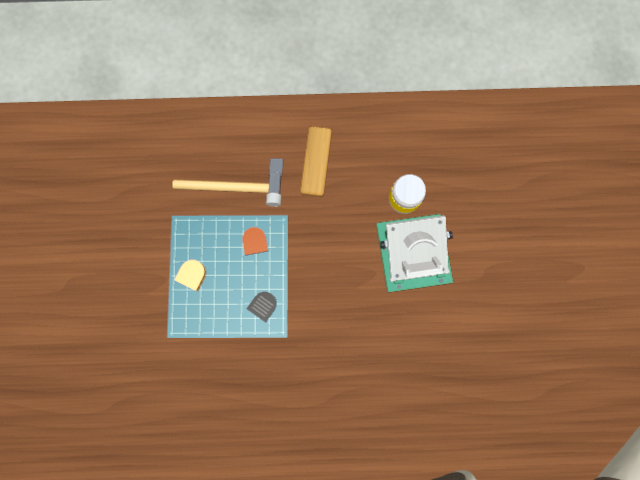

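View pics/side0.png

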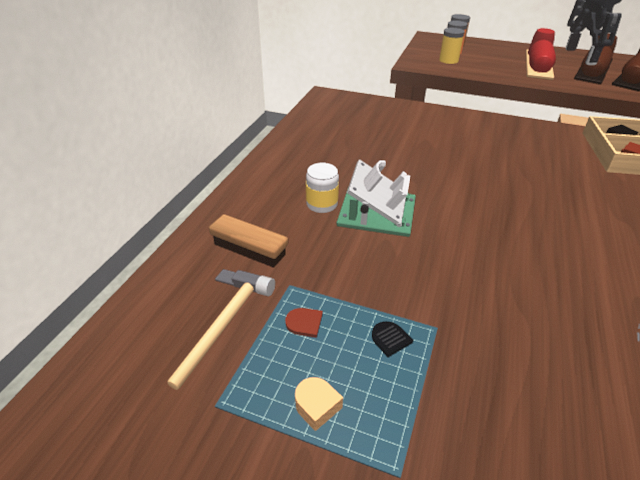

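Run:
```python
from h import *
np.set_printoptions(precision=2,suppress=True)
im=get_image('top');P=cloud(im);g=im['img'].astype(int)
X,Y,Z=P[...,0],P[...,1],P[...,2]
def fit(name,c,zlo,zhi,r=45):
    m=(np.hypot(X-c[0],Y-c[1])<r)&(Z>zlo)&(Z<zhi)&(im['z_map']>0)
    n,l,st,_=cv2.connectedComponentsWithStats(m.astype(np.uint8));k=1+np.argmax(st[1:,4]);m=l==k
    q=P[m][:,:2].astype(np.float32)
    (cx,cy),(a,b),ang=cv2.minAreaRect(q)
    # axis: asymmetry along long axis
    th=np.radians(ang if a>b else ang+90);d=np.array([np.cos(th),np.sin(th)])
    s=(q-[cx,cy])@d;  mean=s.mean()  # centroid lies towards breast
    if mean>0: d=-d
    print(name,'n',m.sum(),'centre',cx,cy,'size',a,b,'xdir',np.degrees(np.arctan2(d[1],d[0])),'asym',mean,'z',np.median(P[m][:,2]))
fit('block',(542,284),20,40);fit('lift',(615,150),7.5,25);fit('top',(483,138),7.5,25)
# plate normals/jig dir
m=(abs(X-570)<110)&(abs(Y+188)<100)&(im['z_map']>0)&(Z>10)
q=P[m]; 
b=(np.abs(X-560)<130)&(np.abs(Y+188)<100)&(Z>5)&(im['z_map']>0)&(g[...,1]>g[...,0]+25)&(g[...,1]>g[...,2]+10)
print('green',b.sum(),cv2.minAreaRect(P[b][:,:2].astype(np.float32)),np.median(P[b][:,2]))
# tall wall points
pc=np.array([580,-190,56.])
for y in range(-265,-110,10):
    print(y,[ (round(float(Z[np.argmin((X-x)**2+(Y-y)**2+(im['z_map']==0)*1e9).__index__()//640,np.argmin((X-x)**2+(Y-y)**2+(im['z_map']==0)*1e9)%640]))) for x in range(480,690,10)])
```

```text
block n 610 centre 547.085693359375 277.3025207519531 size 51.15339660644531 55.27650833129883 xdir -27.575805664062514 asym 2.238561192379716 z 29.45512284220274
lift n 545 centre 616.525634765625 146.2089080810547 size 59.345890045166016 55.05657196044922 xdir 11.894037246704103 asym -2.7255556496400093 z 11.601193879459515
top n 570 centre 478.5660705566406 127.9669418334961 size 59.05051803588867 58.044132232666016 xdir -124.68782043457031 asym 1.3074812522604948 z 11.728770747968952
green 1165 ((580.0074462890625, -189.44036865234375), (151.29238891601562, 142.3338165283203), 7.237392902374268) 12.885263852807157
-265 [0, 3, 1, -1, 12, 16, 15, 12, 9, 12, 3, 3, 2, 2, 6, 3, 3, 5, 5, 5, -1]
-255 [-1, 0, 0, 3, 15, 14, 31, 36, 39, 47, 45, 58, 57, 61, 59, 78, 84, 18, 0, 5, 2]
-245 [-3, 0, -1, 0, 18, 25, 33, 34, 41, 48, 52, 63, 64, 72, 73, 78, 84, 14, 12, 2, 0]
-235 [0, 2, -2, 11, 14, 15, 84, 76, 41, 46, 56, 61, 66, 69, 77, 83, 85, 77, 13, 3, 1]
-225 [2, 5, 5, 10, 10, 79, 77, 73, 56, 46, 57, 57, 71, 73, 79, 84, 83, 19, 3, -2, 0]
-215 [-2, 1, 1, 9, 9, 74, 76, 54, 46, 54, 62, 60, 90, 72,
[... 180 characters left out ...]
79, 9, 3, 19, 85]
-185 [8, 0, -1, 13, 14, 77, 64, 46, 48, 52, 58, 118, 102, 82, 78, 82, 83, 12, -4, 80, 85]
-175 [0, 2, -4, 12, 11, 77, 59, 43, 43, 54, 110, 106, 90, 80, 81, 89, 78, 12, 2, 85, 86]
-165 [-1, 1, 0, 17, 78, 85, 81, 63, 47, 57, 56, 64, 75, 78, 84, 87, 80, 12, -1, 80, 87]
-155 [3, 3, 14, 19, 26, 30, 40, 42, 45, 51, 58, 66, 72, 76, 83, 87, 13, 13, -2, 1, 85]
-145 [4, 3, 12, 13, 27, 34, 39, 45, 49, 52, 63, 67, 71, 78, 85, 91, 15, 11, -1, 4, 2]
-135 [-2, 1, 13, 10, 15, 11, 37, 43, 16, 55, 12, 68, 70, 81, 83, 82, 13, -1, 1, -3, 4]
-125 [2, 1, 0, 5, 0, 2, -2, 1, 9, 13, 12, 65, 58, 12, 18, 15, 15, -1, 1, 1, 3]
-115 [0, 1, 2, -2, -2, 4, -2, 3, 3, 2, -3, 6, 3, 0, 5, -1, 13, 1, -2, 0, -1]
```

```bash
cat >> h.py <<'E'
from scipy.optimize import minimize
_a=np.linspace(-np.pi/2,np.pi/2,25)
D=np.vstack([[-28,-25],np.c_[3+25*np.cos(_a),25*np.sin(_a)],[-28,25]])
def proj(im,P):
    K=np.array(im['mtx']);T=np.array(im['world_from_camera'])
    c=(P-T[:3,3])@T[:3,:3];return np.c_[K[0,2]+K[0,0]*c[:,0]/-c[:,2],K[1,2]-K[1,1]*c[:,1]/-c[:,2]]
def prism(x,y,th,z0,z1):
    c,s=np.cos(th),np.sin(th);q=D@np.array([[c,s],[-s,c]])+[x,y]
    return np.vstack([np.c_[q,np.full(len(q),z)] for z in(z0,z1)])
def sil(im,P,box,S=4):
    u0,v0,u1,v1=box;h=cv2.convexHull(((proj(im,P)-[u0,v0]+.5)*S*16).astype(np.int32))
    m=np.zeros(((v1-v0)*S,(u1-u0)*S),np.float32);cv2.fillConvexPoly(m,h,1,cv2.LINE_AA,4)
    return cv2.resize(m,(u1-u0,v1-v0),interpolation=cv2.INTER_AREA)
def colmask(im,name):
    g=im['img'].astype(np.float32)
    if name=='toppiece': return np.clip((110-g[...,1])/50,0,1)
    return np.clip((g[...,0]-g[...,2]+10)/50,0,1)
def fitpart(im,name,x,y,h,z0=3,th0s=np.arange(0,360,30)):
    uv=proj(im,np.array([[x,y,z0]]))[0].astype(int);b=(uv[0]-45,uv[1]-45,uv[0]+45,uv[1]+45)
    m=colmask(im,name)[b[1]:b[3],b[0]:b[2]]
    f=lambda p:np.abs(sil(im,prism(p[0],p[1],p[2]/30,z0,z0+h),b)-m).sum()
    r=min((minimize(f,[x,y,np.radians(t)*30],method='Nelder-Mead',options=dict(initial_simplex=np.array([x,y,np.radians(t)*30])+np.array([[0,0,0],[8,0,0],[0,8,0],[0,0,8]]))) for t in th0s),key=lambda r:r.fun)
    return r.x[0],r.x[1],np.degrees(r.x[2]/30)%360,r.fun,m.sum()
E
python3 - <<'E'
from h import *
np.set_printoptions(precision=2,suppress=True)
crops=[]
for c in['top','side']:
    im=get_image(c)
    for n,x,y,h in[('block',545,280,26),('lift',616,148,8),('toppiece',480,132,8)]:
        print(c,n,np.array(fitpart(im,n,x,y,h)))
    P=cloud(im);X,Y,Z=P[...,0],P[...,1],P[...,2]
    m=(im['z_map']>0)&(np.abs(X-580)<90)&(np.abs(Y+190)<85)&(Z>22)
    q=P[m];a=np.radians(6.5);pc=np.array([580,-190,56.])
    n=np.array([-.5*np.cos(a),-.5*np.sin(a),.866]);off=0
    for it in range(8):
        k=np.abs((q-pc)@n)<5
        A=np.c_[q[k][:,:2],np.ones(k.sum())];s=np.linalg.lstsq(A,q[k][:,2],rcond=None)[0]
        n=np.array([-s[0],-s[1],1]);n/=np.linalg.norm(n);pc[2]=s@[pc[0],pc[1],1]
    print(c,'plane n',n,'tilt',np.degrees(np.arccos(n[2])),'yaw',np.degrees(np.arctan2(-n[1],-n[0])),'z at pc',pc[2],k.sum())
    print(' plate rect',cv2.minAreaRect(q[k][:,:2].astype(np.float32)))
    g=im['img'].astype(int)
    b=(np.abs(X-580)<110)&(np.abs(Y+190)<100)&(Z>5)&(Z<25)&(g[...,1]>g[...,0]+25)
    print(' base',cv2.minAreaRect(P[b][:,:2].astype(np.float32)),np.median(P[b][:,2]))
    u,v=proj(im,np.array([[580,-190,70.]]))[0].astype(int)
    cr=im['img'][v-50:v+50,u-50:u+50];crops.append(cv2.resize(cr,(400,400),interpolation=cv2.INTER_CUBIC));print('crop',u-50,v-50)
cv2.imwrite('pics/jig.png',cv2.cvtColor(np.hstack(crops),cv2.COLOR_RGB2BGR))
E
```

```text
top block [ 548.13  279.11  331.74 2037.25 2692.22]
top lift [ 617.64  148.59    8.29 2488.97 3045.58]
top toppiece [ 476.15  127.77  227.36 1317.2   781.42]
top plane n [-0.49 -0.05  0.87] tilt 29.670633210036296 yaw 6.373979933387016 z at pc 57.100997793474676 2552
 plate rect ((578.1748046875, -191.288330078125), (116.59062194824219, 145.74085998535156), 6.724100112915039)
 base ((580.0470581054688, -191.2005157470703), (150.17340087890625, 139.16574096679688), 6.6859822273254395) 13.033189025893307
crop 368 198
side block [ 549.58  278.4   332.53  649.66 2399.92]
side lift [ 619.31  148.34    8.55 1811.24 2640.6 ]
side toppiece [ 481.13  130.58  323.39 1150.25 2081.78]
side plane n [-0.49 -0.05  0.87] tilt 29.696281795424326 yaw 5.211769005553993 z at pc 55.47581098496306 1541
 plate rect ((579.0811157226562, -182.73770141601562), (115.93367767333984, 136.8587646484375), 6.268830299377441)
 base ((581.4114379882812, -188.133056640625), (148.2296142578125, 143.14454650878906), 6.561663627624512) 12.007501949285881
crop 330 134
```

View pics/jig.png

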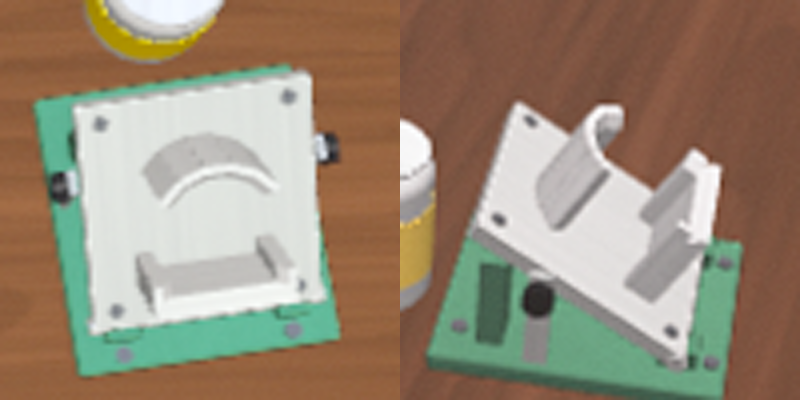

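```bash
cat >> h.py <<'E'
YAW=np.radians(6.6)
def pk(P,o=(579.5,-190,56),yaw=YAW):  # pocket -> world
    c,s=np.cos(yaw),np.sin(yaw);k,t=np.sqrt(3)/2,.5
    R=np.array([[c,-s,0],[s,c,0],[0,0,1]])@np.array([[k,0,-t],[0,1,0],[t,0,k]])
    return np.asarray(P,float)@R.T+np.array(o)
def colmask(im,name):
    g=im['img'].astype(np.float32)
    if name=='toppiece': return np.clip((95-g[...,1])/30,0,1)
    return np.clip((g[...,0]-g[...,2]+20)/60,0,1)
def fitpart(im,name,x,y,h,z0=3,th0s=np.arange(0,360,30),R=40):
    uv=proj(im,np.array([[x,y,z0]]))[0].astype(int);b=(uv[0]-40,uv[1]-40,uv[0]+40,uv[1]+40)
    P=cloud(im);d=(np.hypot(P[...,0]-x,P[...,1]-y)<R)
    m=(colmask(im,name)*d)[b[1]:b[3],b[0]:b[2]]
    f=lambda p:np.abs(sil(im,prism(p[0],p[1],p[2]/30,z0,z0+h),b)-m).sum()
    r=min((minimize(f,[x,y,np.radians(t)*30],method='Nelder-Mead',options=dict(initial_simplex=np.array([x,y,np.radians(t)*30])+np.array([[0,0,0],[8,0,0],[0,8,0],[0,0,8]]))) for t in th0s),key=lambda r:r.fun)
    return r.x[0],r.x[1],np.degrees(r.x[2]/30)%360,r.fun,m.sum()
def overlay(im,S=4,hw=50,o=(579.5,-190,56),yaw=YAW):
    u,v=proj(im,np.array([[580,-190,70.]]))[0].astype(int)
    cr=cv2.cvtColor(cv2.resize(im['img'][v-hw:v+hw,u-hw:u+hw],None,fx=S,fy=S,interpolation=cv2.INTER_CUBIC),cv2.COLOR_RGB2BGR)
    a=np.linspace(-np.arccos(14/36),np.arccos(14/36),15)
    L=[[(-30,-27,0),(-30,27,0),(3,27,0),(3,-27,0),(-30,-27,0)],[(-39,-36,46),(-39,36,46),(-21,36,46)],[(3+36*np.cos(t),36*np.sin(t),46) for t in a],[(3+27*np.cos(t),27*np.sin(t),0) for t in a],[(-30,-60,0),(40,-60,0)],[(-30,60,0),(40,60,0)]]
    for l in L: cv2.polylines(cr,[((proj(im,pk(l,o,yaw))-[u-hw,v-hw]+.5)*S*16).astype(np.int32)],False,(0,0,255),1,cv2.LINE_AA,4)
    return cr
E
python3 - <<'E'
from h import *
np.set_printoptions(precision=2,suppress=True)
cr=[]
for c in['top','side']:
    im=get_image(c)
    for n,x,y,h in[('block',548,279,26),('lift',617,148,8),('toppiece',478.5,128,8)]:
        print(c,n,np.array(fitpart(im,n,x,y,h)))
    cr.append(overlay(im))
cv2.imwrite('pics/jig2.png',np.hstack(cr))
E
```

```text
top block [548.27 279.08 332.49  18.62 668.67]
top lift [617.63 148.6    8.33  13.75 573.12]
top toppiece [622.5  80.  146.1   0.    0. ]
side block [ 549.42  278.75  332.84   48.   1737.77]
side lift [619.28 148.4    8.52  26.03 865.35]
side toppiece [481.17 130.66 323.2   35.82 949.47]
```

View pics/jig2.png

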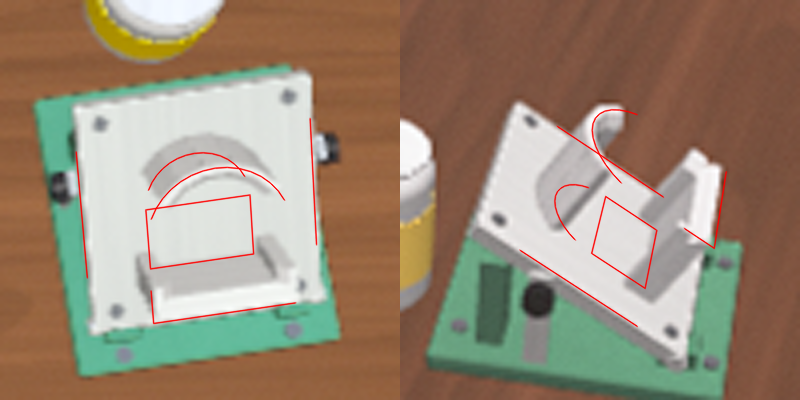

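Run:
```python
from h import *
import h
np.set_printoptions(precision=2,suppress=True)
h.colmask=lambda im,n:np.clip((110-im['img'].max(2).astype(np.float32))/30,0,1)
a=np.linspace(-1.1,1.1,60);ln=lambda p,q:np.linspace(p,q,60)
M=np.vstack([ln((-55,-60,0),(60,-60,0)),ln((-55,60,0),(60,60,0)),ln((-39,-34,46),(-39,34,46)),np.c_[3+36*np.cos(a),36*np.sin(a),0*a+46],ln((-39,-36,44),(-39,-36,30)),ln((-39,36,46),(-21,36,46))])
for c in['top','side']:
    im=get_image(c);print(im['img'][301,259],im['img'][315,240])
    print(c,np.array(fitpart(im,'toppiece',478.5,129,8)))
    g=cv2.resize(im['img'],None,fx=3,fy=3,interpolation=cv2.INTER_CUBIC)
    E=np.zeros(g.shape[:2],np.uint8)
    for ch in cv2.split(g): E|=cv2.Canny(ch,60,150)
    dt=cv2.distanceTransform(255-E,cv2.DIST_L2,5)
    def f(p):
        q=((proj(im,pk(M,(p[0],p[1],56),p[2]/60))+.5)*3-.5)
        return np.minimum(cv2.remap(dt,q[:,0].astype(np.float32)[None],q[:,1].astype(np.float32)[None],1),10).mean()
    r=min((minimize(f,[579.5+i,-190+j,YAW*60],method='Nelder-Mead',options=dict(initial_simplex=np.array([579.5+i,-190+j,YAW*60])+np.array([[0,0,0],[3,0,0],[0,3,0],[0,0,2]]))) for i in(-4,0,4) for j in(-3,0,3)),key=lambda r:r.fun)
    print(c,r.x[:2],np.degrees(r.x[2]/60),r.fun/3)
```

```text
[111 110 107] [170 208 212]
top [480.39 131.69 237.54 557.99  38.43]
top [ 579.57 -191.8 ] 7.0182459690169 0.44397222995758057
[122  80  62] [123  82  63]
side [481.17 130.58 323.16  21.95 968.2 ]
side [ 581.63 -190.29] 6.100959571296763 0.571365475654602
```

```bash
cat >> h.py <<'E'
from scipy.spatial.transform import Rotation as Ro
def plan(x,y,z,yaw,s=None):   # TCP target (mm), tool x yaw (deg, mod 180)
    s=s or read_state();R=Ro.from_quat(s['ee_rot']).as_matrix()
    d=R.T@(np.array([x,y,z])-s['position']);cur=np.degrees(np.arctan2(R[1,0],R[0,0]))
    r=-((yaw-cur+90)%180-90)
    print('t %.2f pos %s yaw %.1f q6 %.2f | slide(m) %s roll %.1f | w %.1f gf %.1f F %s'%(s['clock'],s['position'].round(1),cur,s['joints'][5],(d/1000).round(4),r,s['gripper_width'],s['grasp_force'],s['contact_force'].round(1)))
E
python3 -c "
from h import *
plan(541.8,282.6,280,-27.3)"
```

```text
t 1.75 pos [ 242.7 -575.9  404.7] yaw -157.2 q6 -0.26 | slide(m) [-0.609   0.675   0.1247] roll 50.1 | w 85.6 gf 0.0 F [-0.6 -0.8  0.5]
```

Call:
{"fn": "carry_out", "kwargs": {
  "slide": [
    [-0.04,0.044,0],
    [-0.08,0.088,0],
    [-0.12,0.132,0],
    [-0.16,0.176,0],
    [-0.2,0.22,0],
    [-0.24,0.264,0],
    [-0.28,0.308,0],
    [-0.32,0.352,0]
  ],
  "roll": [6,12,18,24,30,36,42,50],
  "claw": [0.0854,0.0854,0.0854,0.0854,0.0854,0.0854,0.0854,0.0854]
}}

```text
clock: 2.75
position: [400.6, -127.0, 405.2]
ee_rot: [0.235, 0.972, 0.0, 0.001]
contact_force: [0.6, 0.1, -0.4]
gripper_width: 85.3
grasp_force: 0.0
```

```bash
python3 -c "
from h import *
plan(541.8,282.6,280,-27.3)"
```

```text
t 2.75 pos [ 400.6 -127.   405.2] yaw 152.8 q6 -2.13 | slide(m) [0.0615 0.4288 0.1254] roll 0.1 | w 85.3 gf 0.0 F [ 0.6  0.1 -0.4]
```

Call:
{"fn": "carry_out", "kwargs": {
  "slide": [
    [0.008,0.057,0.005],
    [0.016,0.114,0.02],
    [0.024,0.171,0.04],
    [0.032,0.228,0.06],
    [0.04,0.285,0.08],
    [0.048,0.342,0.1],
    [0.055,0.395,0.12],
    [0.0615,0.4288,0.1254]
  ],
  "roll": [0,0,0,0,0,0,0,0],
  "claw": [0.0854,0.0854,0.0854,0.0854,0.0854,0.0854,0.0854,0.0854]
}}

```text
clock: 3.75
position: [540.1, 283.5, 277.4]
ee_rot: [0.232, 0.973, -0.001, -0.001]
contact_force: [-0.4, -0.5, -0.1]
gripper_width: 85.5
grasp_force: 0.0
```

```bash
python3 -c "
from h import *
plan(541.8,282.6,190,-27.3)
im=get_image('side');u,v=proj(im,np.array([[548,279,60.]]))[0].astype(int)
a=im['img'][v-50:v+50,u-50:u+50]
im=get_image('top');u,v=proj(im,np.array([[548,279,60.]]))[0].astype(int)
b=im['img'][v-50:v+50,u-50:u+50]
cv2.imwrite('pics/ap.png',cv2.cvtColor(cv2.resize(np.hstack([a,b]),None,fx=4,fy=4),cv2.COLOR_RGB2BGR))
"
```

```text
t 3.75 pos [540.1 283.5 277.4] yaw 153.1 q6 -2.79 | slide(m) [-0.002   0.0002  0.0874] roll 0.4 | w 85.5 gf 0.0 F [-0.4 -0.5 -0.1]
```

View pics/ap.png

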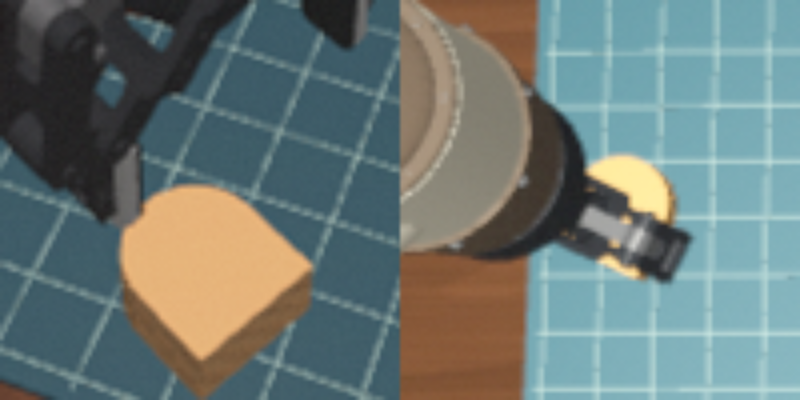

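Call:
{"fn": "carry_out", "kwargs": {
  "slide": [
    [-0.001,0,0.04],
    [-0.001,0,0.08],
    [-0.001,0,0.087],
    [-0.001,0,0.087],
    [-0.001,0,0.087],
    [-0.001,0,0.087],
    [-0.001,0,0.087],
    [-0.001,0,0.087]
  ],
  "roll": [0.3,0.3,0.3,0.3,0.3,0.3,0.3,0.3],
  "claw": [0.0854,0.0854,0.0854,0.0854,0.04,0.04,0.04,0.04]
}}

```text
clock: 4.85
position: [541.3, 281.3, 194.4]
ee_rot: [0.235, 0.972, 0.001, 0.001]
contact_force: [-1.1, 0.5, 6.1]
gripper_width: 47.9
grasp_force: 62.4
```

Call:
{"fn": "carry_out", "kwargs": {
  "slide": [
    [0,0,0],
    [0,0,0],
    [0,0,-0.01],
    [0,0,-0.03],
    [0,0,-0.05],
    [0,0,-0.05]
  ],
  "roll": [0,0,0,0,0,0],
  "claw": [0.04,0.04,0.04,0.04,0.04,0.04]
}}

```text
clock: 5.6
position: [541.0, 281.1, 244.3]
ee_rot: [0.235, 0.972, 0.002, 0.001]
contact_force: [0.6, -0.4, -0.2]
gripper_width: 47.7
grasp_force: 61.8
```

```bash
python3 -c "
from h import *
plan(541.8,282.6,240,-27.3)
im=get_image('side');u,v=proj(im,np.array([[548,279,70.]]))[0].astype(int)
a=im['img'][v-50:v+50,u-50:u+50]
cv2.imwrite('pics/gr.png',cv2.cvtColor(cv2.resize(a,None,fx=5,fy=5),cv2.COLOR_RGB2BGR))
"
```

```text
t 5.60 pos [541.  281.1 244.3] yaw 152.8 q6 -2.79 | slide(m) [0.     0.0017 0.0043] roll 0.1 | w 47.7 gf 61.8 F [ 0.6 -0.4 -0.2]
```

View pics/gr.png

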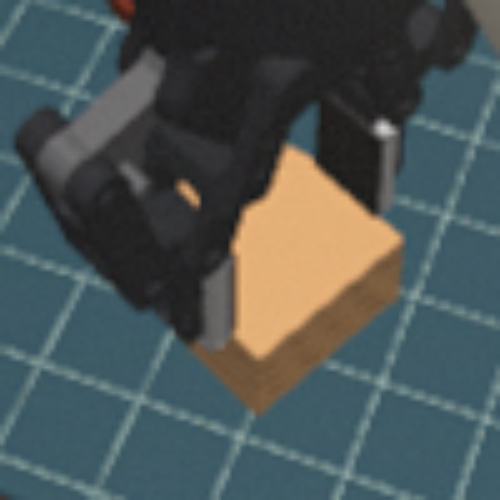

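```bash
python3 -c "
from h import *
plan(499.8,-200.4,300,6.6)"
```

```text
t 5.65 pos [540.6 280.7 242.9] yaw 152.8 q6 -2.79 | slide(m) [-0.184  -0.4464 -0.0577] roll -33.8 | w 47.4 gf 61.8 F [ 0.2 -0.2 -0.3]
```

Call:
{"fn": "carry_out", "kwargs": {
  "slide": [
    [0,0,-0.03],
    [-0.02,-0.05,-0.055],
    [-0.042,-0.1,-0.0577],
    [-0.064,-0.155,-0.0577],
    [-0.086,-0.208,-0.0577],
    [-0.108,-0.262,-0.0577],
    [-0.13,-0.315,-0.0577],
    [-0.15,-0.365,-0.0577]
  ],
  "roll": [0,0,-6,-12,-18,-24,-30,-33.8],
  "claw": [0.04,0.04,0.04,0.04,0.04,0.04,0.04,0.04]
}}

```text
clock: 6.65
position: [506.3, -114.2, 299.0]
ee_rot: [-0.058, 0.998, 0.0, -0.001]
contact_force: [0.6, 0.5, -0.4]
gripper_width: 47.9
grasp_force: 62.1
```

```bash
python3 -c "
from h import *
plan(499.8,-200.4,285,6.6)"
```

```text
t 6.65 pos [ 506.3 -114.2  299. ] yaw -173.3 q6 -1.54 | slide(m) [ 0.0164 -0.0849  0.014 ] roll 0.1 | w 47.9 gf 62.1 F [ 0.6  0.5 -0.4]
```

Call:
{"fn": "carry_out", "kwargs": {
  "slide": [
    [0.008,-0.042,0.0],
    [0.0164,-0.085,0.014],
    [0.0164,-0.085,0.014]
  ],
  "roll": [0,0,0],
  "claw": [0.04,0.04,0.04]
}}

```text
clock: 7.02
position: [499.2, -200.9, 283.7]
ee_rot: [-0.055, 0.998, 0.001, -0.002]
contact_force: [0.7, 0.1, -0.9]
gripper_width: 47.8
grasp_force: 62.1
```

```bash
cat >> h.py <<'E'
def sidecrop(cs,name,c=(530,-195,90),hw=(50,50),S=4,mark=()):
    o=[]
    for n in cs:
        im=get_image(n);u,v=proj(im,np.array([c],float))[0].astype(int)
        o.append(cv2.resize(im['img'][v-hw[1]:v+hw[1],u-hw[0]:u+hw[0]],None,fx=S,fy=S,interpolation=cv2.INTER_CUBIC))
    cv2.imwrite('pics/'+name,cv2.cvtColor(np.hstack(o),cv2.COLOR_RGB2BGR))
E
python3 -c "
from h import *
plan(499.8,-200.4,270,6.6)
sidecrop(['side','top'],'pre.png')"
```

```text
t 7.03 pos [ 499.2 -200.9  283.7] yaw -173.7 q6 -1.38 | slide(m) [-0.0007  0.0004  0.0137] roll -0.3 | w 47.8 gf 62.1 F [ 0.7  0.1 -0.9]
```

View pics/pre.png

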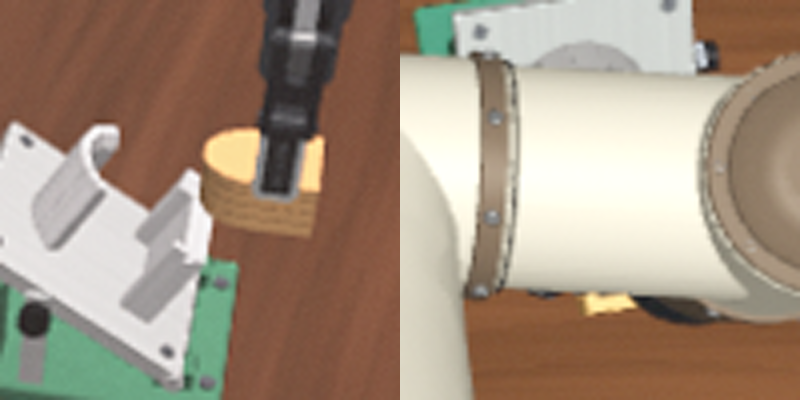

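Call:
{"fn": "carry_out", "kwargs": {
  "slide": [
    [0,0,0.012],
    [0,0,0.015],
    [0,0,0.018],
    [0,0,0.02],
    [0,0,0.022],
    [0,0,0.024],
    [0,0,0.026],
    [0,0,0.026]
  ],
  "roll": [0,0,0,0,0,0,0,0],
  "claw": [0.04,0.04,0.04,0.04,0.04,0.04,0.04,0.04]
}}

```text
clock: 8.12
position: [498.3, -198.3, 263.5]
ee_rot: [-0.058, 0.998, -0.0, -0.003]
contact_force: [-14.5, 4.5, 25.6]
gripper_width: 47.7
grasp_force: 70.3
```

```bash
python3 -c "
from h import *
plan(499.8,-200.4,270,6.6)
sidecrop(['side'],'pre2.png',S=6)"
```

```text
t 8.12 pos [ 498.3 -198.3  263.5] yaw -173.3 q6 -1.38 | slide(m) [-0.0012 -0.0023 -0.0065] roll 0.1 | w 47.7 gf 70.3 F [-14.5   4.5  25.6]
```

View pics/pre2.png

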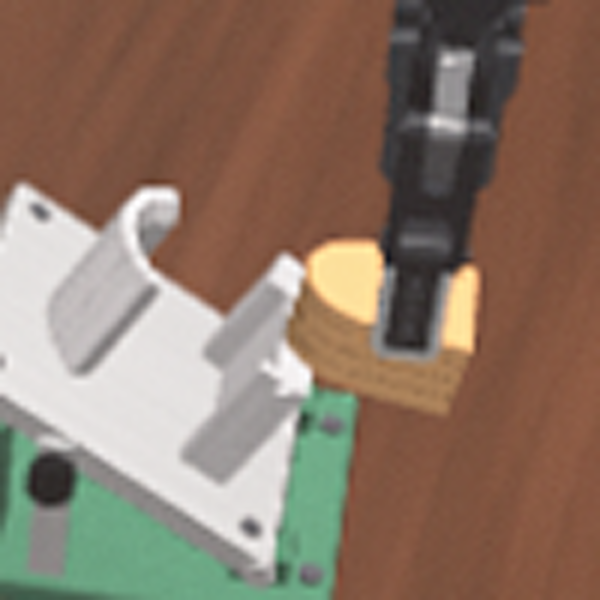

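```bash
cat >> h.py <<'E'
def tilt(c,sel,R=45,cams=('side',),yaw=YAW):
    for n in cams:
        im=get_image(n);P=cloud(im);g=im['img'].astype(int)
        m=sel(g)&(np.linalg.norm(P-np.array(c),axis=2)<R)&(im['z_map']>0)
        nn,l,st,_=cv2.connectedComponentsWithStats(m.astype(np.uint8))
        if nn<2: print(n,'none');continue
        q=P[m]
        for _ in range(4):
            s=np.linalg.lstsq(np.c_[q[:,:2],np.ones(len(q))],q[:,2],rcond=None)[0]
            r=q[:,2]-np.c_[q[:,:2],np.ones(len(q))]@s;q=q[np.abs(r)<2.5*r.std()]
        a,b=s[0]*np.cos(yaw)+s[1]*np.sin(yaw),-s[0]*np.sin(yaw)+s[1]*np.cos(yaw)
        print(n,'n',len(q),'tilt x %.1f y %.1f deg'%(np.degrees(np.arctan(a)),np.degrees(np.arctan(b))),'mean',q.mean(0).round(1),'std %.1f'%r.std())
TAN=lambda g:(g[...,0]>195)&(g[...,0]-g[...,2]>50)&(g[...,1]>140)
RED=lambda g:(g[...,0]-g[...,2]>50)&(g[...,0]-g[...,1]>55)&(g[...,0]>110)
E
python3 -c "
from h import *
tilt((507,-198,95),TAN)
im=get_image('side');uv=proj(im,np.array([[480,-200,98.],[525,-195,95],[480,-220,98]])).astype(int);print(uv,[im['img'][v,u] for u,v in uv])"
```

```text
side n 182 tilt x 9.0 y 0.5 deg mean [ 506.7 -195.3  100.9] std 0.8
[[433 179]
 [409 177]
 [434 174]] [array([254, 226, 156], dtype=uint8), array([254, 217, 148], dtype=uint8), array([255, 225, 154], dtype=uint8)]
```

Call:
{"fn": "carry_out", "kwargs": {
  "slide": [
    [0,0,0.003],
    [0,0,0.006],
    [0,0,0.008],
    [0,0,0.008]
  ],
  "roll": [0,0,0,0],
  "claw": [0.04,0.04,0.04,0.04]
}}

```text
clock: 8.78
position: [496.8, -198.5, 254.3]
ee_rot: [-0.058, 0.998, 0.0, -0.006]
contact_force: [-17.3, 3.0, 23.3]
gripper_width: 47.9
grasp_force: 80.0
```

```bash
python3 -c "
from h import *
plan(499.8,-200.4,270,6.6)
tilt((507,-198,95),TAN)"
```

```text
t 8.78 pos [ 496.8 -198.5  254.3] yaw -173.4 q6 -1.38 | slide(m) [-0.0025 -0.0022 -0.0158] roll 0.0 | w 47.9 gf 80.0 F [-17.3   3.   23.3]
side n 164 tilt x 22.3 y 0.4 deg mean [ 501.8 -194.7   95.4] std 0.8
```

Call:
{"fn": "carry_out", "kwargs": {
  "slide": [
    [0,0,0.003],
    [0,0,0.005],
    [0,0,0.0055],
    [0,0,0.0055]
  ],
  "roll": [0,0,0,0],
  "claw": [0.04,0.04,0.04,0.04]
}}

```text
clock: 9.32
position: [496.5, -198.6, 248.8]
ee_rot: [-0.058, 0.998, 0.001, -0.006]
contact_force: [-18.0, 2.7, 25.5]
gripper_width: 47.6
grasp_force: 85.7
```

```bash
python3 -c "
from h import *
plan(499.8,-200.4,270,6.6)
tilt((502,-198,95),TAN)"
```

```text
t 9.32 pos [ 496.5 -198.6  248.8] yaw -173.4 q6 -1.38 | slide(m) [-0.0028 -0.0022 -0.0213] roll 0.0 | w 47.6 gf 85.7 F [-18.    2.7  25.5]
side n 225 tilt x 16.4 y -5.5 deg mean [ 506.6 -189.4   90.8] std 7.2
```

Call:
{"fn": "carry_out", "kwargs": {
  "slide": [
    [0,0,-0.01],
    [0,0,-0.03],
    [0,0,-0.05],
    [0,0,-0.06],
    [0,0,-0.06]
  ],
  "roll": [0,0,0,0,0],
  "claw": [0.04,0.04,0.04,0.04,0.04]
}}

```text
clock: 10.0
position: [500.9, -198.4, 307.0]
ee_rot: [-0.058, 0.998, -0.0, 0.001]
contact_force: [0.3, -0.2, -1.4]
gripper_width: 47.8
grasp_force: 82.8
```

```bash
python3 -c "
from h import *
plan(499.8,-200.4,310,6.6)
T2=lambda g:TAN(g)&(g[...,0]-g[...,2]>75)
tilt((502,-198,155),T2,R=40);tilt((502,-198,155),TAN,R=35)"
```

```text
t 10.00 pos [ 500.9 -198.4  307. ] yaw -173.4 q6 -1.38 | slide(m) [ 0.0013 -0.0018 -0.003 ] roll 0.0 | w 47.8 gf 82.8 F [ 0.3 -0.2 -1.4]
side n 200 tilt x 21.6 y -6.2 deg mean [ 510.9 -191.4  149.8] std 5.0
side n 174 tilt x 24.3 y -3.9 deg mean [ 509.5 -192.   149.8] std 3.6
```

```bash
cat >> h.py <<'E'
def prism3(p,yaw,h):   # p: centre of part (u,v,z) world + tilt; axes: x up-slope
    q=np.vstack([np.c_[D,np.full(len(D),z)] for z in(-h/2,h/2)])
    c,s=np.cos(yaw),np.sin(yaw);k,t=np.cos(p[3]),np.sin(p[3])
    R=np.array([[c,-s,0],[s,c,0],[0,0,1]])@np.array([[k,0,-t],[0,1,0],[t,0,k]])
    return q@R.T+np.array(p[:3])
def fit3(im,c,h,zmin,sat=35,yaw=YAW,y=None,R=48,dark=None):
    # unknown: position along yaw-dir, z, tilt ; lateral fixed by the grip
    P=cloud(im);g=im['img'].astype(int);uv=proj(im,np.array([c],float))[0].astype(int)
    b=(uv[0]-45,uv[1]-45,uv[0]+45,uv[1]+45);sl=np.s_[b[1]:b[3],b[0]:b[2]]
    near=(np.linalg.norm(P-np.array(c),axis=2)<R)&(P[...,2]>zmin)
    part=near&((g[...,0]-g[...,2]>sat) if dark is None else dark(g))
    m=part[sl].astype(np.float32);ig=cv2.dilate((near&~part)[sl].astype(np.uint8),np.ones((3,3)))-part[sl]>0
    if dark is not None: ig[:]=False
    wgt=1-ig.astype(np.float32);d=np.array([np.cos(yaw),np.sin(yaw),0])
    mk=lambda p:[*(np.array(c)+d*p[0]+[0,0,p[1]]),p[2]/30]
    f=lambda p:(np.abs(sil(im,prism3(mk(p),yaw,h),b)-m)*wgt).sum()
    r=min((minimize(f,[i,j,t],method='Nelder-Mead',options=dict(initial_simplex=np.array([i,j,t])+np.array([[0,0,0],[5,0,0],[0,5,0],[0,0,5]]))) for i in(-4,4) for j in(-5,5) for t in(5,15)),key=lambda r:r.fun)
    print('fit centre',np.round(mk(r.x)[:3],1),'along %.1f dz %.1f tilt %.1f'%(r.x[0],r.x[1],np.degrees(r.x[2]/30)),'err %.0f of %.0f ign %d'%(r.fun,m.sum(),ig.sum()))
def ransac(im,sel,c,R):
    P=cloud(im);g=im['img'].astype(int);q=P[sel(g)&(np.linalg.norm(P-np.array(c),axis=2)<R)];rng=np.random.default_rng(0);best=None
    for _ in range(400):
        a=q[rng.choice(len(q),3,False)];n=np.cross(a[1]-a[0],a[2]-a[0]);L=np.linalg.norm(n)
        if L<100: continue
        n/=L;n*=np.sign(n[2]);k=np.abs((q-a[0])@n)<1.5
        if n[2]>.6 and (best is None or k.sum()>best.sum()): best=k
    w_=q[best];n=np.linalg.svd(w_-w_.mean(0))[2][2];n*=np.sign(n[2]);cy,sy=np.cos(YAW),np.sin(YAW)
    print('plane n',best.sum(),len(q),'tilt x %.1f y %.1f'%(np.degrees(np.arctan2(-(n[0]*cy+n[1]*sy),n[2])),np.degrees(np.arctan2(n[0]*sy-n[1]*cy,n[2]))),w_.mean(0).round(1))
E
python3 -c "
from h import *
im=get_image('side')
ransac(im,TAN,(505,-198,150),45)
fit3(im,(505,-198,140),26,100)"
```

```text
plane n 147 230 tilt x 28.9 y 0.1 [ 504.4 -195.   147.9]
fit centre [ 509.9 -197.4  136.1] along 4.9 dz -3.9 tilt 29.6 err 50 of 497 ign 668
```

```bash
python3 -c "
from h import *
b=np.array([509.9,-197.4,136.1]);t=np.array([500.9,-198.4,307.0])
for d in(55,40,8):
    T=pk([-0.8,0,13+d],(581.4,-190.5,56));print(d,T.round(1));plan(*(t+T-b),6.6)"
```

```text
55 [ 546.9 -194.5  114.5]
t 10.15 pos [ 500.3 -198.5  305.6] yaw -173.4 q6 -1.38 | slide(m) [-0.0377 -0.0013  0.0202] roll -0.0 | w 47.9 gf 82.8 F [-0.4 -0.7  0.4]
40 [ 554.4 -193.6  101.5]
t 10.15 pos [ 500.3 -198.5  305.6] yaw -173.4 q6 -1.38 | slide(m) [-0.0453 -0.0013  0.0331] roll -0.0 | w 47.9 gf 82.8 F [-0.4 -0.7  0.4]
8 [ 570.3 -191.8   73.8]
t 10.15 pos [ 500.3 -198.5  305.6] yaw -173.4 q6 -1.38 | slide(m) [-0.0613 -0.0013  0.0608] roll -0.0 | w 47.9 gf 82.8 F [-0.4 -0.7  0.4]
```

Call:
{"fn": "carry_out", "kwargs": {
  "slide": [
    [-0.02,-0.001,0],
    [-0.037,-0.001,0.005],
    [-0.0375,-0.001,0.02],
    [-0.0375,-0.001,0.02],
    [-0.0375,-0.001,0.02]
  ],
  "roll": [0,0,0,0,0],
  "claw": [0.04,0.04,0.04,0.04,0.04]
}}

```text
clock: 10.78
position: [537.4, -195.5, 286.1]
ee_rot: [-0.057, 0.998, 0.0, -0.001]
contact_force: [1.2, 0.4, -0.9]
gripper_width: 47.9
grasp_force: 82.8
```

```bash
python3 -c "
from h import *
plan(500,-198,300,6.6)
im=get_image('side')
ransac(im,TAN,(545,-194,122),45)
fit3(im,(545,-194.5,116),26,103)
fit3(im,(545,-192.5,116),26,103)
fit3(im,(545,-196.5,116),26,103)
"
```

```text
t 10.78 pos [ 537.4 -195.5  286.1] yaw -173.4 q6 -1.39 | slide(m) [ 0.0375  0.0018 -0.0139] roll -0.0 | w 47.9 gf 82.8 F [ 1.2  0.4 -0.9]
plane n 140 223 tilt x 29.1 y 0.8 [ 539.5 -192.3  127.2]
fit centre [ 547.3 -194.2  116.6] along 2.3 dz 0.6 tilt 30.3 err 109 of 428 ign 701
fit centre [ 546.8 -192.3  118.1] along 1.8 dz 2.1 tilt 30.8 err 108 of 429 ign 715
fit centre [ 547.4 -196.2  115.7] along 2.4 dz -0.3 tilt 31.8 err 107 of 427 ign 694
```

Call:
{"fn": "carry_out", "kwargs": {
  "slide": [
    [-0.003,0,0.005],
    [-0.006,0,0.0105],
    [-0.009,0,0.0155],
    [-0.0115,0,0.02],
    [-0.0115,0,0.02]
  ],
  "roll": [0,0,0,0,0],
  "claw": [0.04,0.04,0.04,0.04,0.04]
}}

```text
clock: 11.45
position: [549.4, -194.0, 265.9]
ee_rot: [-0.057, 0.998, 0.0, -0.001]
contact_force: [-0.6, 0.6, -1.2]
gripper_width: 47.7
grasp_force: 82.8
```

Call:
{"fn": "carry_out", "kwargs": {
  "slide": [
    [-0.0025,0,0.0043],
    [-0.005,0,0.0087],
    [-0.005,0,0.0087]
  ],
  "roll": [0,0,0],
  "claw": [0.04,0.04,0.04]
}}

```text
clock: 11.82
position: [554.3, -193.5, 257.3]
ee_rot: [-0.057, 0.998, 0.0, -0.0]
contact_force: [0.2, -0.2, -0.4]
gripper_width: 47.7
grasp_force: 82.8
```

Call:
{"fn": "carry_out", "kwargs": {
  "slide": [
    [-0.0025,0,0.0043],
    [-0.005,0,0.0087],
    [-0.005,0,0.0087]
  ],
  "roll": [0,0,0],
  "claw": [0.04,0.04,0.04]
}}

```text
clock: 12.2
position: [559.3, -192.9, 248.5]
ee_rot: [-0.057, 0.998, 0.0, -0.0]
contact_force: [0.3, -0.5, -0.2]
gripper_width: 47.8
grasp_force: 82.8
```

Call:
{"fn": "carry_out", "kwargs": {
  "slide": [
    [-0.0015,0,0.0026],
    [-0.0025,0,0.0043],
    [-0.0025,0,0.0043]
  ],
  "roll": [0,0,0],
  "claw": [0.04,0.04,0.04]
}}

```text
clock: 12.58
position: [561.8, -192.6, 244.7]
ee_rot: [-0.057, 0.998, 0.0, -0.0]
contact_force: [0.6, 0.1, -0.5]
gripper_width: 47.8
grasp_force: 82.8
```

```bash
python3 -c "
from h import *
plan(500,-198,300,6.6)
im=get_image('side')
ransac(im,TAN,(560,-194,88),45)
fit3(im,(565,-192.5,83),26,80)
"
```

```text
t 12.57 pos [ 561.8 -192.6  244.7] yaw -173.4 q6 -1.40 | slide(m) [ 0.062   0.0017 -0.0553] roll -0.0 | w 47.8 gf 82.8 F [ 0.6  0.1 -0.5]
plane n 98 129 tilt x 29.3 y 0.3 [ 557.7 -194.    82.2]
fit centre [ 594.1 -189.1   83.9] along 29.3 dz 0.9 tilt -80.5 err 112 of 100 ign 638
```

Call:
{"fn": "carry_out", "kwargs": {
  "slide": [
    [-0.0008,0,0.0013],
    [-0.0015,0,0.0026],
    [-0.0015,0,0.0026]
  ],
  "roll": [0,0,0],
  "claw": [0.04,0.04,0.04]
}}

```text
clock: 13.0
position: [563.3, -192.5, 242.1]
ee_rot: [-0.057, 0.998, 0.0, -0.0]
contact_force: [0.2, 0.3, -1.0]
gripper_width: 47.9
grasp_force: 82.8
```

Call:
{"fn": "carry_out", "kwargs": {
  "slide": [
    [-0.0008,0,0.0013],
    [-0.0015,0,0.0026],
    [-0.0015,0,0.0026]
  ],
  "roll": [0,0,0],
  "claw": [0.04,0.04,0.04]
}}

```text
clock: 13.38
position: [564.7, -192.3, 239.4]
ee_rot: [-0.057, 0.998, 0.0, -0.0]
contact_force: [-0.1, 0.9, -0.6]
gripper_width: 48.1
grasp_force: 82.8
```

Call:
{"fn": "carry_out", "kwargs": {
  "slide": [
    [-0.0005,0,0.0009],
    [-0.001,0,0.0017],
    [-0.001,0,0.0017]
  ],
  "roll": [0,0,0],
  "claw": [0.04,0.04,0.04]
}}

```text
clock: 13.75
position: [565.7, -192.2, 237.9]
ee_rot: [-0.057, 0.998, -0.0, 0.0]
contact_force: [-0.5, 0.1, 0.2]
gripper_width: 47.6
grasp_force: 82.8
```

Call:
{"fn": "carry_out", "kwargs": {
  "slide": [
    [-0.0005,0,0.0009],
    [-0.001,0,0.0017],
    [-0.001,0,0.0017]
  ],
  "roll": [0,0,0],
  "claw": [0.04,0.04,0.04]
}}

```text
clock: 14.12
position: [566.0, -192.1, 237.5]
ee_rot: [-0.057, 0.998, -0.0, -0.001]
contact_force: [-5.5, 0.8, 9.2]
gripper_width: 47.7
grasp_force: 83.9
```

Call:
{"fn": "carry_out", "kwargs": {
  "slide": [
    [0,0,0],
    [0,0,0],
    [0,0,0],
    [0,0,0],
    [0,0,-0.04],
    [0,0,-0.1]
  ],
  "roll": [0,0,0,0,0,0],
  "claw": [0.06,0.07,0.075,0.08,0.0854,0.0854]
}}

```text
clock: 14.88
position: [566.4, -192.0, 335.1]
ee_rot: [-0.057, 0.998, 0.0, -0.003]
contact_force: [0.8, -0.5, 0.3]
gripper_width: 85.4
grasp_force: 0.0
```

```bash
cat >> h.py <<'E'
def pocketcoords(im,sel,o,R=30,c=(0,0,30)):
    P=cloud(im);g=im['img'].astype(int);q=P[sel(g)&(im['z_map']>0)]
    M=pk(np.eye(3),(0,0,0));l=(q-np.array(o))@M.T
    l=l[np.linalg.norm(l-np.array(c),axis=1)<R]
    if len(l)<10: print('few',len(l));return
    k=l
    for _ in range(5):
        s=np.linalg.lstsq(np.c_[k[:,:2],np.ones(len(k))],k[:,2],rcond=None)[0]
        r=k[:,2]-np.c_[k[:,:2],np.ones(len(k))]@s;k=k[np.abs(r-np.median(r))<max(1.2,2*r.std())]
    print('n',len(k),len(l),'h at centre %.1f'%s[2],'tilt rel pocket x %.1f y %.1f'%tuple(np.degrees(np.arctan(s[:2]))),'x %.1f..%.1f y %.1f..%.1f'%(*np.percentile(k[:,0],[1,99]),*np.percentile(k[:,1],[1,99])))
OS,OT=(581.6,-190.3,56),(579.6,-191.8,56)
E
python3 -c "
from h import *
plan(500,-198,300,6.6)
pocketcoords(get_image('side'),TAN,OS,35,(0,0,26))
pocketcoords(get_image('top'),TAN,OT,35,(0,0,26))"
```

```text
t 14.88 pos [ 566.4 -192.   335.1] yaw -173.4 q6 -1.40 | slide(m) [0.0664 0.0016 0.0355] roll -0.0 | w 85.4 gf 0.0 F [ 0.8 -0.5  0.3]
n 215 258 h at centre 26.2 tilt rel pocket x -0.6 y 0.6 x -28.2..15.5 y -24.7..25.0
n 366 380 h at centre 26.8 tilt rel pocket x 1.0 y 0.1 x -27.8..6.7 y -24.3..24.0
```

```bash
python3 -c "
from h import *
plan(610.6,147.3,250,8.4)"
```

```text
t 14.97 pos [ 568.7 -192.5  343.8] yaw -173.3 q6 -1.40 | slide(m) [-0.0798  0.3331  0.0933] roll -1.7 | w 85.4 gf 0.0 F [ 0.5  0.  -0.2]
```

Call:
{"fn": "carry_out", "kwargs": {
  "slide": [
    [-0.013,0.055,0],
    [-0.026,0.11,0],
    [-0.039,0.165,0.0],
    [-0.052,0.22,0.02],
    [-0.065,0.275,0.05],
    [-0.078,0.33,0.085],
    [-0.078,0.333,0.088],
    [-0.078,0.333,0.088]
  ],
  "roll": [0,0,-1,-1.7,-1.7,-1.7,-1.7,-1.7],
  "claw": [0.0854,0.0854,0.0854,0.0854,0.0854,0.0854,0.0854,0.0854]
}}

```text
clock: 15.98
position: [606.0, 147.9, 247.7]
ee_rot: [-0.073, 0.997, -0.0, -0.001]
contact_force: [-0.8, 0.4, 1.1]
gripper_width: 85.3
grasp_force: 0.0
```

Call:
{"fn": "carry_out", "kwargs": {
  "slide": [
    [0,0,0],
    [0,0,0]
  ],
  "roll": [0,0],
  "claw": [0.0854,0.0854]
}}

```text
clock: 16.23
position: [606.3, 146.4, 249.4]
ee_rot: [-0.071, 0.997, 0.0, 0.001]
contact_force: [-0.6, 0.0, 0.3]
gripper_width: 85.3
grasp_force: 0.0
```

```bash
python3 -c "
from h import *
plan(610.6,147.3,177,8.4)"
```

```text
t 16.23 pos [606.3 146.4 249.4] yaw -171.8 q6 -1.92 | slide(m) [-0.0043  0.0003  0.0724] roll -0.2 | w 85.3 gf 0.0 F [-0.6  0.   0.3]
```

Call:
{"fn": "carry_out", "kwargs": {
  "slide": [
    [-0.0043,0,0.03],
    [-0.0043,0,0.06],
    [-0.0043,0,0.0724],
    [-0.0043,0,0.0724],
    [-0.0043,0,0.0724],
    [-0.0043,0,0.0724],
    [-0.0043,0,0.0724],
    [-0.0043,0,0.0724]
  ],
  "roll": [0,0,0,0,0,0,0,0],
  "claw": [0.0854,0.0854,0.0854,0.0854,0.06,0.04,0.04,0.04]
}}

```text
clock: 17.23
position: [610.9, 148.7, 177.6]
ee_rot: [-0.073, 0.997, 0.0, 0.002]
contact_force: [0.1, -0.1, 6.6]
gripper_width: 47.8
grasp_force: 62.2
```

Call:
{"fn": "carry_out", "kwargs": {
  "slide": [
    [0,0,0],
    [0,0,0],
    [0,0,0]
  ],
  "roll": [0,0,0],
  "claw": [0.04,0.04,0.04]
}}

```text
clock: 17.6
position: [610.9, 148.6, 177.6]
ee_rot: [-0.072, 0.997, 0.0, 0.002]
contact_force: [-1.0, 0.5, 5.5]
gripper_width: 47.5
grasp_force: 62.2
```

Call:
{"fn": "carry_out", "kwargs": {
  "slide": [
    [0,0,-0.01],
    [0,0,-0.05],
    [0,0,-0.1],
    [0,0,-0.12],
    [0,0,-0.12]
  ],
  "roll": [0,0,0,0,0],
  "claw": [0.04,0.04,0.04,0.04,0.04]
}}

```text
clock: 18.23
position: [610.5, 148.4, 298.0]
ee_rot: [-0.072, 0.997, 0.001, 0.002]
contact_force: [0.4, -0.4, -0.4]
gripper_width: 47.7
grasp_force: 61.8
```

```bash
python3 -c "
from h import *
plan(499.8,-200.4,280,6.6)
im=get_image('side')
ransac(im,RED,(618,148,131),40)
ransac(get_image('top'),RED,(618,148,131),40)"
```

```text
t 18.23 pos [610.5 148.4 298. ] yaw -171.7 q6 -1.92 | slide(m) [ 0.1598 -0.3292  0.0169] roll 1.7 | w 47.7 gf 61.8 F [ 0.4 -0.4 -0.4]
plane n 310 346 tilt x 0.1 y 0.3 [607.9 149.6 131.5]
plane n 73 122 tilt x -1.7 y 1.1 [594.3 139.8 130.5]
```

Call:
{"fn": "carry_out", "kwargs": {
  "slide": [
    [0.026,-0.054,0],
    [0.052,-0.108,0],
    [0.078,-0.162,0.0],
    [0.104,-0.216,0.0],
    [0.13,-0.27,0.0],
    [0.156,-0.324,0.005],
    [0.16,-0.3292,0.018],
    [0.16,-0.3292,0.018]
  ],
  "roll": [0,0,0,0,0,1,1.7,1.7],
  "claw": [0.04,0.04,0.04,0.04,0.04,0.04,0.04,0.04]
}}

```text
clock: 19.32
position: [498.4, -200.8, 275.5]
ee_rot: [-0.057, 0.998, 0.001, -0.003]
contact_force: [-0.1, 0.1, -0.0]
gripper_width: 47.9
grasp_force: 61.9
```

Call:
{"fn": "carry_out", "kwargs": {
  "slide": [
    [0,0,0.005],
    [0,0,0.01],
    [0,0,0.015],
    [0,0,0.015]
  ],
  "roll": [0,0,0,0],
  "claw": [0.04,0.04,0.04,0.04]
}}

```text
clock: 19.82
position: [499.4, -200.0, 262.4]
ee_rot: [-0.058, 0.998, 0.0, -0.0]
contact_force: [0.2, -0.1, -1.1]
gripper_width: 47.7
grasp_force: 61.9
```

```bash
python3 -c "
from h import *
plan(499.8,-200.4,252,6.6)"
```

```text
t 19.82 pos [ 499.4 -200.   262.4] yaw -173.4 q6 -1.38 | slide(m) [-0.0004 -0.0004  0.0104] roll 0.0 | w 47.7 gf 61.9 F [ 0.2 -0.1 -1.1]
```

Call:
{"fn": "carry_out", "kwargs": {
  "slide": [
    [0,0,0.008],
    [0,0,0.011],
    [0,0,0.014],
    [0,0,0.016],
    [0,0,0.018],
    [0,0,0.02],
    [0,0,0.022],
    [0,0,0.022]
  ],
  "roll": [0,0,0,0,0,0,0,0],
  "claw": [0.04,0.04,0.04,0.04,0.04,0.04,0.04,0.04]
}}

```text
clock: 20.82
position: [498.5, -200.7, 243.1]
ee_rot: [-0.058, 0.998, -0.0, -0.001]
contact_force: [-9.1, 2.3, 16.5]
gripper_width: 47.5
grasp_force: 70.4
```

```bash
python3 -c "
from h import *
plan(499.8,-200.4,252,6.6)
ransac(get_image('side'),RED,(505,-198,78),45)"
```

```text
t 20.82 pos [ 498.5 -200.7  243.1] yaw -173.4 q6 -1.38 | slide(m) [-0.0013  0.0001 -0.0089] roll 0.0 | w 47.5 gf 70.4 F [-9.1  2.3 16.5]
plane n 157 168 tilt x 15.8 y 1.5 [ 509.1 -198.    80.9]
```

Call:
{"fn": "carry_out", "kwargs": {
  "slide": [
    [0,0,0.002],
    [0,0,0.004],
    [0,0,0.006],
    [0,0,0.008],
    [0,0,0.008]
  ],
  "roll": [0,0,0,0,0],
  "claw": [0.04,0.04,0.04,0.04,0.04]
}}

```text
clock: 21.5
position: [498.4, -200.8, 234.8]
ee_rot: [-0.057, 0.998, -0.0, -0.001]
contact_force: [-7.3, 2.1, 14.4]
gripper_width: 47.7
grasp_force: 75.2
```

```bash
python3 -c "
from h import *
plan(499.8,-200.4,252,6.6)
ransac(get_image('side'),RED,(505,-198,72),45)"
```

```text
t 21.50 pos [ 498.4 -200.8  234.8] yaw -173.4 q6 -1.38 | slide(m) [-0.0014  0.0003 -0.0172] roll -0.0 | w 47.7 gf 75.2 F [-7.3  2.1 14.4]
plane n 134 142 tilt x 29.5 y 0.2 [ 511.1 -196.9   77.8]
```

Tilt is 29.5°. Lift clear and measure.

Call:
{"fn": "carry_out", "kwargs": {
  "slide": [
    [0,0,-0.01],
    [0,0,-0.03],
    [0,0,-0.055],
    [0,0,-0.075],
    [0,0,-0.075],
    [0,0,-0.075]
  ],
  "roll": [0,0,0,0,0,0],
  "claw": [0.04,0.04,0.04,0.04,0.04,0.04]
}}

```text
clock: 22.3
position: [499.0, -200.5, 306.9]
ee_rot: [-0.057, 0.998, 0.0, -0.001]
contact_force: [0.6, -0.2, -0.8]
gripper_width: 47.9
grasp_force: 73.2
```

```bash
python3 -c "
from h import *
plan(499.8,-200.4,252,6.6)
im=get_image('side')
ransac(im,RED,(505,-198,145),45)
fit3(im,(507,-199,140),8,105)"
```

```text
t 22.30 pos [ 499.  -200.5  306.9] yaw -173.4 q6 -1.38 | slide(m) [-0.0008 -0.0001  0.0549] roll -0.0 | w 47.9 gf 73.2 F [ 0.6 -0.2 -0.8]
plane n 150 155 tilt x 25.7 y -0.0 [ 512.5 -196.5  149.2]
fit centre [ 508.7 -198.8  143.1] along 1.7 dz 3.1 tilt 27.8 err 23 of 235 ign 450
```

```bash
python3 -c "
from h import *
b=np.array([508.7,-199.2,143.1]);t=np.array([499.0,-200.5,306.9])
for d in(30,3):
    T=pk([-0.8,0,30+d],(581.4,-190.5,56));print(d,T.round(1));plan(*(t+T-b),6.6)"
```

```text
30 [ 550.9 -194.   107.6]
t 22.35 pos [ 499.  -200.4  306.6] yaw -173.4 q6 -1.38 | slide(m) [-0.0426  0.0002  0.0352] roll -0.0 | w 47.4 gf 73.2 F [ 0.  -0.4 -0.5]
3 [ 564.3 -192.5   84.2]
t 22.35 pos [ 499.  -200.4  306.6] yaw -173.4 q6 -1.38 | slide(m) [-0.0561  0.0002  0.0585] roll -0.0 | w 47.4 gf 73.2 F [ 0.  -0.4 -0.5]
```

Call:
{"fn": "carry_out", "kwargs": {
  "slide": [
    [-0.02,0.0005,0],
    [-0.04,0.0005,0.005],
    [-0.0426,0.0005,0.025],
    [-0.0426,0.0005,0.035],
    [-0.0426,0.0005,0.035],
    [-0.0426,0.0005,0.035]
  ],
  "roll": [0,0,0,0,0,0],
  "claw": [0.04,0.04,0.04,0.04,0.04,0.04]
}}

```text
clock: 23.1
position: [541.7, -195.2, 273.2]
ee_rot: [-0.057, 0.998, -0.0, 0.0]
contact_force: [0.3, -0.1, 0.5]
gripper_width: 47.6
grasp_force: 73.1
```

```bash
python3 -c "
from h import *
plan(500,-198,300,6.6)
im=get_image('side')
ransac(im,RED,(551,-194,112),45);pocketcoords(im,RED,OS,35,(0,0,64))
fit3(im,(551,-194,108),8,98)"
```

```text
t 23.10 pos [ 541.7 -195.2  273.2] yaw -173.4 q6 -1.39 | slide(m) [ 0.0417  0.002  -0.0268] roll -0.0 | w 47.6 gf 73.1 F [ 0.3 -0.1  0.5]
plane n 148 155 tilt x 25.8 y 0.2 [ 553.2 -191.6  114.3]
n 141 152 h at centre 65.1 tilt rel pocket x -4.2 y 0.0 x -26.8..27.3 y -22.7..24.0
fit centre [ 552.  -193.9  108.1] along 1.0 dz 0.1 tilt 28.3 err 42 of 227 ign 596
```

Call:
{"fn": "carry_out", "kwargs": {
  "slide": [
    [-0.0035,0,0.006],
    [-0.0065,0,0.0115],
    [-0.01,0,0.0173],
    [-0.01,0,0.0173]
  ],
  "roll": [0,0,0,0],
  "claw": [0.04,0.04,0.04,0.04]
}}

```text
clock: 23.65
position: [551.7, -193.9, 254.7]
ee_rot: [-0.057, 0.998, 0.0, -0.001]
contact_force: [0.7, 0.6, -0.9]
gripper_width: 47.5
grasp_force: 73.1
```

Call:
{"fn": "carry_out", "kwargs": {
  "slide": [
    [-0.0015,0,0.0026],
    [-0.003,0,0.0052],
    [-0.003,0,0.0052]
  ],
  "roll": [0,0,0],
  "claw": [0.04,0.04,0.04]
}}

```text
clock: 24.02
position: [554.6, -193.6, 250.1]
ee_rot: [-0.057, 0.998, 0.0, -0.0]
contact_force: [0.2, -0.3, 0.9]
gripper_width: 47.7
grasp_force: 73.1
```

```bash
python3 -c "
from h import *
plan(500,-198,300,6.6)
im=get_image('side')
pocketcoords(im,RED,OS,35,(0,0,38))"
```

```text
t 24.02 pos [ 554.6 -193.6  250.1] yaw -173.4 q6 -1.40 | slide(m) [ 0.0547  0.0019 -0.0499] roll -0.0 | w 47.7 gf 73.1 F [ 0.2 -0.3  0.9]
n 106 125 h at centre 38.7 tilt rel pocket x -4.2 y -0.6 x -26.0..25.2 y -21.5..22.8
```

Call:
{"fn": "carry_out", "kwargs": {
  "slide": [
    [-0.0007,0,0.0013],
    [-0.0013,0,0.0022],
    [-0.0013,0,0.0022]
  ],
  "roll": [0,0,0],
  "claw": [0.04,0.04,0.04]
}}

```text
clock: 24.45
position: [555.8, -193.5, 248.0]
ee_rot: [-0.057, 0.998, 0.0, -0.0]
contact_force: [-0.2, -0.3, -0.3]
gripper_width: 47.7
grasp_force: 73.1
```

Call:
{"fn": "carry_out", "kwargs": {
  "slide": [
    [-0.0005,0,0.0009],
    [-0.001,0,0.0017],
    [-0.001,0,0.0017]
  ],
  "roll": [0,0,0],
  "claw": [0.04,0.04,0.04]
}}

```text
clock: 24.82
position: [556.5, -193.5, 247.1]
ee_rot: [-0.057, 0.998, -0.0, -0.0]
contact_force: [-3.7, 1.0, 5.8]
gripper_width: 47.6
grasp_force: 73.9
```

Call:
{"fn": "carry_out", "kwargs": {
  "slide": [
    [-0.0004,0,0.0008],
    [-0.0008,0,0.0015],
    [-0.0008,0,0.0015]
  ],
  "roll": [0,0,0],
  "claw": [0.04,0.04,0.04]
}}

```text
clock: 25.2
position: [556.8, -193.4, 246.6]
ee_rot: [-0.058, 0.998, -0.0, -0.001]
contact_force: [-6.7, -0.1, 11.3]
gripper_width: 47.6
grasp_force: 75.1
```

```bash
python3 -c "
from h import *
plan(500,-198,300,6.6)
pocketcoords(get_image('side'),RED,OS,35,(0,0,35))"
```

```text
t 25.20 pos [ 556.8 -193.4  246.6] yaw -173.4 q6 -1.40 | slide(m) [ 0.0571  0.002  -0.0533] roll 0.0 | w 47.6 gf 75.1 F [-6.7 -0.1 11.3]
n 89 102 h at centre 34.8 tilt rel pocket x -2.2 y 0.3 x -26.1..23.9 y -24.6..22.9
```

Nearly seated (h 34.8, tilt −2°). Release and retract.

Call:
{"fn": "carry_out", "kwargs": {
  "slide": [
    [0,0,0],
    [0,0,0],
    [0,0,0],
    [0,0,0],
    [0,0,-0.04],
    [0,0,-0.1],
    [0,0,-0.1]
  ],
  "roll": [0,0,0,0,0,0,0],
  "claw": [0.055,0.065,0.075,0.08,0.0854,0.0854,0.0854]
}}

```text
clock: 26.12
position: [559.0, -193.6, 350.6]
ee_rot: [-0.058, 0.998, -0.001, 0.006]
contact_force: [1.0, -0.1, -0.2]
gripper_width: 85.4
grasp_force: 0.0
```

```bash
python3 -c "
from h import *
import h
pocketcoords(get_image('side'),RED,OS,35,(0,0,34))
pocketcoords(get_image('top'),RED,OT,35,(0,0,34))
im=get_image('top')
for thr,k in((140,40),(150,50)):
    h.colmask=lambda im,n:np.clip((thr-im['img'].max(2).astype(np.float32))/k,0,1)
    print(np.round(fitpart(im,'t',480,129.5,8,R=38),2))
im=get_image('side');h.colmask=lambda im,n:np.clip((110-im['img'].max(2).astype(np.float32))/30,0,1)
print(np.round(fitpart(im,'t',480,130,8,R=38),2))
plan(470,125,250,-36.8)"
```

```text
n 234 272 h at centre 34.3 tilt rel pocket x 0.6 y 0.3 x -27.3..21.1 y -24.7..24.3
n 232 266 h at centre 34.8 tilt rel pocket x -0.1 y 1.2 x -28.4..9.6 y -23.0..23.9
[479.89 130.1  323.3  104.05 492.9 ]
[479.72 130.41 322.59  84.65 512.9 ]
[481.2  130.58 323.5   25.99 962.93]
t 26.32 pos [ 557.2 -193.2  343.6] yaw -173.4 q6 -1.40 | slide(m) [0.05  0.326 0.094] roll 43.4 | w 85.6 gf 0.0 F [ 0.2 -0.2  0.6]
```

Call:
{"fn": "carry_out", "kwargs": {
  "slide": [
    [0.006,0.05,0],
    [0.012,0.1,0],
    [0.02,0.15,0.0],
    [0.026,0.2,0.01],
    [0.034,0.25,0.04],
    [0.04,0.3,0.07],
    [0.046,0.335,0.088],
    [0.046,0.335,0.088]
  ],
  "roll": [6,12,18,24,30,36,42,43.4],
  "claw": [0.0854,0.0854,0.0854,0.0854,0.0854,0.0854,0.0854,0.0854]
}}

```text
clock: 27.32
position: [472.4, 135.7, 254.3]
ee_rot: [0.315, 0.949, -0.002, -0.002]
contact_force: [-0.0, 0.3, 0.2]
gripper_width: 85.3
grasp_force: 0.0
```

Call:
{"fn": "carry_out", "kwargs": {
  "slide": [
    [0,0,0],
    [0,0,0]
  ],
  "roll": [0,0],
  "claw": [0.0854,0.0854]
}}

```text
clock: 27.58
position: [473.8, 133.5, 257.1]
ee_rot: [0.316, 0.949, 0.0, 0.0]
contact_force: [-0.8, 0.8, -1.1]
gripper_width: 85.4
grasp_force: 0.0
```

```bash
python3 -c "
from h import *
plan(474.0,135.3,177,-36.7)"
```

```text
t 27.57 pos [473.8 133.5 257.1] yaw 143.1 q6 -2.82 | slide(m) [0.001  0.0015 0.0801] roll -0.2 | w 85.4 gf 0.0 F [-0.8  0.8 -1.1]
```

Call:
{"fn": "carry_out", "kwargs": {
  "slide": [
    [0.001,0.0015,0.03],
    [0.001,0.0015,0.06],
    [0.001,0.0015,0.08],
    [0.001,0.0015,0.08],
    [0.001,0.0015,0.08],
    [0.001,0.0015,0.08],
    [0.001,0.0015,0.08],
    [0.001,0.0015,0.08]
  ],
  "roll": [0,0,0,0,0,0,0,0],
  "claw": [0.0854,0.0854,0.0854,0.0854,0.06,0.04,0.04,0.04]
}}

```text
clock: 28.58
position: [474.1, 136.2, 178.6]
ee_rot: [0.316, 0.949, 0.001, 0.001]
contact_force: [-1.3, -0.4, 5.0]
gripper_width: 47.2
grasp_force: 60.5
```

Call:
{"fn": "carry_out", "kwargs": {
  "slide": [
    [0,0,0],
    [0,0,0],
    [0,0,0]
  ],
  "roll": [0,0,0],
  "claw": [0.04,0.04,0.04]
}}

```text
clock: 28.95
position: [474.1, 136.2, 178.6]
ee_rot: [0.316, 0.949, 0.001, 0.001]
contact_force: [-0.3, -1.3, 6.7]
gripper_width: 47.6
grasp_force: 60.5
```

Call:
{"fn": "carry_out", "kwargs": {
  "slide": [
    [0,0,-0.01],
    [0,0,-0.05],
    [0,0,-0.1],
    [0,0,-0.12],
    [0,0,-0.12]
  ],
  "roll": [0,0,0,0,0],
  "claw": [0.04,0.04,0.04,0.04,0.04]
}}

```text
clock: 29.58
position: [473.8, 136.2, 299.4]
ee_rot: [0.316, 0.949, 0.002, 0.002]
contact_force: [1.1, 0.3, -1.3]
gripper_width: 47.3
grasp_force: 61.7
```

```bash
python3 -c "
from h import *
plan(499.8,-200.4,280,6.6)
im=get_image('side');P=cloud(im)
m=(np.linalg.norm(P-np.array([480.4,130.5,130]),axis=2)<32)&(P[...,2]<138);g=im['img'][m].astype(int)
print(m.sum(),P[m].mean(0),np.percentile(g,[10,50,90],axis=0))
c=(480.4,130.5,130);BL=lambda g:(P[...,2]<138)&(g.max(-1)<110)
ransac(im,BL,c,32)"
```

```text
t 29.57 pos [473.8 136.2 299.4] yaw 143.2 q6 -2.82 | slide(m) [-0.2225 -0.254   0.0184] roll -43.4 | w 47.3 gf 61.7 F [ 1.1  0.3 -1.3]
620 [467.56569814 134.36099532 131.61754305] [[26. 23. 23.]
 [33. 31. 31.]
 [64. 61. 62.]]
plane n 513 620 tilt x 0.6 y -0.2 [468.5 133.9 131.7]
```

Call:
{"fn": "carry_out", "kwargs": {
  "slide": [
    [-0.035,-0.04,0],
    [-0.07,-0.08,0],
    [-0.105,-0.12,0.0],
    [-0.14,-0.16,0.0],
    [-0.175,-0.2,0.0],
    [-0.205,-0.235,0.005],
    [-0.2225,-0.254,0.018],
    [-0.2225,-0.254,0.018]
  ],
  "roll": [-6,-12,-18,-24,-30,-36,-42,-43.4],
  "claw": [0.04,0.04,0.04,0.04,0.04,0.04,0.04,0.04]
}}

```text
clock: 30.62
position: [498.6, -202.0, 276.2]
ee_rot: [-0.056, 0.998, 0.001, -0.003]
contact_force: [-0.8, 0.3, -0.9]
gripper_width: 47.2
grasp_force: 61.8
```

Call:
{"fn": "carry_out", "kwargs": {
  "slide": [
    [0,0,0.005],
    [0,0,0.01],
    [0,0,0.015],
    [0,0,0.015]
  ],
  "roll": [0,0,0,0],
  "claw": [0.04,0.04,0.04,0.04]
}}

```text
clock: 31.12
position: [499.5, -200.1, 263.6]
ee_rot: [-0.058, 0.998, 0.0, -0.0]
contact_force: [-0.7, 0.2, -0.6]
gripper_width: 47.5
grasp_force: 61.8
```

```bash
python3 -c "
from h import *
plan(499.4,-200.2,240,6.6)"
```

```text
t 31.12 pos [ 499.5 -200.1  263.6] yaw -173.4 q6 -1.38 | slide(m) [ 0.0001 -0.0001  0.0236] roll 0.0 | w 47.5 gf 61.8 F [-0.7  0.2 -0.6]
```

Call:
{"fn": "carry_out", "kwargs": {
  "slide": [
    [0,0,0.008],
    [0,0,0.011],
    [0,0,0.014],
    [0,0,0.016],
    [0,0,0.018],
    [0,0,0.02],
    [0,0,0.022],
    [0,0,0.024]
  ],
  "roll": [0,0,0,0,0,0,0,0],
  "claw": [0.04,0.04,0.04,0.04,0.04,0.04,0.04,0.04]
}}

```text
clock: 32.12
position: [498.6, -201.0, 242.1]
ee_rot: [-0.058, 0.998, -0.0, -0.001]
contact_force: [-8.7, 1.2, 19.0]
gripper_width: 47.4
grasp_force: 74.7
```

Call:
{"fn": "carry_out", "kwargs": {
  "slide": [
    [0,0,0.002],
    [0,0,0.004],
    [0,0,0.006],
    [0,0,0.007],
    [0,0,0.007]
  ],
  "roll": [0,0,0,0,0],
  "claw": [0.04,0.04,0.04,0.04,0.04]
}}

```text
clock: 32.75
position: [498.5, -201.0, 235.1]
ee_rot: [-0.058, 0.998, -0.0, -0.001]
contact_force: [-8.7, 0.7, 15.9]
gripper_width: 47.3
grasp_force: 78.3
```

Call:
{"fn": "carry_out", "kwargs": {
  "slide": [
    [0,0,-0.01],
    [0,0,-0.03],
    [0,0,-0.055],
    [0,0,-0.075],
    [0,0,-0.075],
    [0,0,-0.075]
  ],
  "roll": [0,0,0,0,0,0],
  "claw": [0.04,0.04,0.04,0.04,0.04,0.04]
}}

```text
clock: 33.5
position: [499.2, -200.6, 307.0]
ee_rot: [-0.057, 0.998, 0.0, -0.001]
contact_force: [-0.5, 0.7, -0.9]
gripper_width: 47.1
grasp_force: 75.9
```

```bash
python3 -c "
from h import *
plan(499.8,-200.4,252,6.6)
im=get_image('side');P=cloud(im)
# exclude fingers: keep points off the finger columns (|u-TCP|>13) or inside |v|<21
s=read_state()['position'];q=P-s;cy,sy=np.cos(YAW),np.sin(YAW);U=q[...,0]*cy+q[...,1]*sy;V=-q[...,0]*sy+q[...,1]*cy
sel=lambda g:(g.max(-1)<120)&(P[...,2]<165)&(P[...,2]>110)&((np.abs(V)<22)&(U>-25)&(U<45))
ransac(im,sel,(508,-199,143),40)
fit3(im,(507,-199,140),8,105,dark=lambda g:sel(g)&(np.abs(V)<27))"
```

```text
t 33.50 pos [ 499.2 -200.6  307. ] yaw -173.4 q6 -1.38 | slide(m) [-0.0007  0.0001  0.055 ] roll -0.0 | w 47.1 gf 75.9 F [-0.5  0.7 -0.9]
plane n 144 182 tilt x 25.9 y 0.2 [ 514.9 -197.4  149.6]
fit centre [ 510.3 -198.6  143.4] along 3.3 dz 3.4 tilt 26.4 err 268 of 182 ign 0
```

```bash
python3 -c "
from h import *
plan(536.9,-195.8,280.4,6.6)"
```

```text
t 33.55 pos [ 499.2 -200.6  306.7] yaw -173.4 q6 -1.38 | slide(m) [-0.0381  0.0004  0.0262] roll -0.0 | w 47.6 gf 76.0 F [-0.5  0.1 -0.1]
```

Call:
{"fn": "carry_out", "kwargs": {
  "slide": [
    [-0.02,0.0004,0],
    [-0.038,0.0004,0.005],
    [-0.038,0.0004,0.02],
    [-0.038,0.0004,0.026],
    [-0.038,0.0004,0.026],
    [-0.038,0.0004,0.026]
  ],
  "roll": [0,0,0,0,0,0],
  "claw": [0.04,0.04,0.04,0.04,0.04,0.04]
}}

```text
clock: 34.3
position: [537.0, -196.0, 282.2]
ee_rot: [-0.057, 0.998, -0.0, 0.0]
contact_force: [0.6, -0.7, -0.0]
gripper_width: 47.1
grasp_force: 76.0
```

```bash
cat >> h.py <<'E'
def topchk(im,o,c,hmin,hmax,vm=23):
    P=cloud(im);M=pk(np.eye(3),(0,0,0));L=(P-np.array(o))@M.T
    sel=lambda g:(g.max(-1)<120)&(L[...,2]>hmin)&(L[...,2]<hmax)&(np.abs(L[...,1])<vm)&(np.abs(L[...,0])<32)
    pocketcoords(im,sel,o,40,c)
E
python3 -c "
from h import *
plan(500,-198,300,6.6)
im=get_image('side')
topchk(im,OS,(0,0,73),62,84)"
```

```text
t 34.30 pos [ 537.  -196.   282.2] yaw -173.4 q6 -1.39 | slide(m) [ 0.037   0.0023 -0.0178] roll -0.0 | w 47.1 gf 76.0 F [ 0.6 -0.7 -0. ]
n 140 190 h at centre 74.3 tilt rel pocket x -4.0 y -0.6 x -26.4..28.6 y -21.9..21.0
```

Call:
{"fn": "carry_out", "kwargs": {
  "slide": [
    [0.0009,0,0.0005],
    [-0.003,0,0.007],
    [-0.007,0,0.0145],
    [-0.0116,0,0.0222],
    [-0.0116,0,0.0222],
    [-0.0116,0,0.0222]
  ],
  "roll": [0,0,0,0,0,0],
  "claw": [0.04,0.04,0.04,0.04,0.04,0.04]
}}

```text
clock: 35.1
position: [548.9, -194.6, 259.6]
ee_rot: [-0.057, 0.998, -0.0, -0.0]
contact_force: [0.7, 0.3, -1.4]
gripper_width: 47.0
grasp_force: 76.0
```

```bash
python3 -c "
from h import *
plan(500,-198,300,6.6)
im=get_image('side')
topchk(im,OS,(0,0,48),40,60)"
```

```text
t 35.10 pos [ 548.9 -194.6  259.6] yaw -173.4 q6 -1.39 | slide(m) [ 0.049   0.0022 -0.0404] roll -0.0 | w 47.0 gf 76.0 F [ 0.7  0.3 -1.4]
n 126 172 h at centre 48.8 tilt rel pocket x -4.3 y -0.8 x -24.9..27.9 y -22.2..22.5
```

Call:
{"fn": "carry_out", "kwargs": {
  "slide": [
    [-0.001,0,0.0018],
    [-0.002,0,0.0035],
    [-0.002,0,0.0035]
  ],
  "roll": [0,0,0],
  "claw": [0.04,0.04,0.04]
}}

```text
clock: 35.52
position: [550.8, -194.3, 256.1]
ee_rot: [-0.057, 0.998, 0.0, -0.0]
contact_force: [0.2, -0.2, 0.3]
gripper_width: 47.2
grasp_force: 76.0
```

Call:
{"fn": "carry_out", "kwargs": {
  "slide": [
    [-0.0005,0,0.0009],
    [-0.001,0,0.0017],
    [-0.001,0,0.0017]
  ],
  "roll": [0,0,0],
  "claw": [0.04,0.04,0.04]
}}

```text
clock: 35.9
position: [551.6, -194.3, 254.8]
ee_rot: [-0.057, 0.998, -0.0, -0.0]
contact_force: [-1.7, -1.1, 1.6]
gripper_width: 47.5
grasp_force: 76.3
```

```bash
python3 -c "
from h import *
plan(500,-198,300,6.6)
im=get_image('side')
topchk(im,OS,(0,0,43),36,56)"
```

```text
t 35.90 pos [ 551.6 -194.3  254.8] yaw -173.4 q6 -1.39 | slide(m) [ 0.0517  0.0022 -0.0452] roll -0.0 | w 47.5 gf 76.3 F [-1.7 -1.1  1.6]
n 122 146 h at centre 43.4 tilt rel pocket x -3.1 y 0.2 x -25.2..27.7 y -22.5..22.4
```

Contact at the back edge; press 2 mm more to flatten it.

Call:
{"fn": "carry_out", "kwargs": {
  "slide": [
    [-0.0005,0,0.0009],
    [-0.001,0,0.002],
    [-0.001,0,0.002]
  ],
  "roll": [0,0,0],
  "claw": [0.04,0.04,0.04]
}}

```text
clock: 36.33
position: [552.2, -194.2, 253.8]
ee_rot: [-0.058, 0.998, -0.0, -0.001]
contact_force: [-6.0, 1.3, 9.2]
gripper_width: 47.4
grasp_force: 77.3
```

```bash
python3 -c "
from h import *
plan(500,-198,300,6.6)
im=get_image('side')
topchk(im,OS,(0,0,43),36,56)"
```

```text
t 36.33 pos [ 552.2 -194.2  253.8] yaw -173.4 q6 -1.39 | slide(m) [ 0.0524  0.0022 -0.0462] roll 0.0 | w 47.4 gf 77.3 F [-6.   1.3  9.2]
n 121 145 h at centre 42.6 tilt rel pocket x -1.5 y 0.6 x -25.8..27.5 y -21.5..22.3
```

Call:
{"fn": "carry_out", "kwargs": {
  "slide": [
    [0,0,0],
    [0,0,0],
    [0,0,0],
    [0,0,0],
    [0,0,0],
    [0,0,-0.03],
    [0,0,-0.08],
    [0,0,-0.12]
  ],
  "roll": [0,0,0,0,0,0,0,0],
  "claw": [0.055,0.065,0.075,0.08,0.0854,0.0854,0.0854,0.0854]
}}

```text
clock: 37.38
position: [552.8, -194.1, 374.4]
ee_rot: [-0.057, 0.998, -0.0, 0.001]
contact_force: [-0.1, -0.2, 0.4]
gripper_width: 85.6
grasp_force: 0.0
```

Call:
{"fn": "carry_out", "kwargs": {
  "slide": [
    [0.05,0,0],
    [0.05,0,0],
    [0.05,0,0],
    [0.05,0,0]
  ],
  "roll": [0,0,0,0],
  "claw": [0.0854,0.0854,0.0854,0.0854]
}}

```text
clock: 37.88
position: [503.8, -199.8, 372.3]
ee_rot: [-0.057, 0.998, -0.0, -0.0]
contact_force: [0.1, 0.7, 0.3]
gripper_width: 85.5
grasp_force: 0.0
```

```bash
python3 -c "
from h import *
plan(500,-198,300,6.6)
topchk(get_image('side'),OS,(0,0,42),34,56,30)
topchk(get_image('top'),OT,(0,0,42),34,56,30)
sidecrop(['side'],'fin.png',c=(575,-190,80),S=6)"
```

```text
t 37.88 pos [ 503.8 -199.8  372.3] yaw -173.4 q6 -1.38 | slide(m) [0.0036 0.0022 0.0723] roll -0.0 | w 85.5 gf 0.0 F [0.1 0.7 0.3]
n 292 378 h at centre 42.3 tilt rel pocket x 0.1 y -0.3 x -26.9..24.2 y -24.4..25.5
few 0
```

View pics/fin.png

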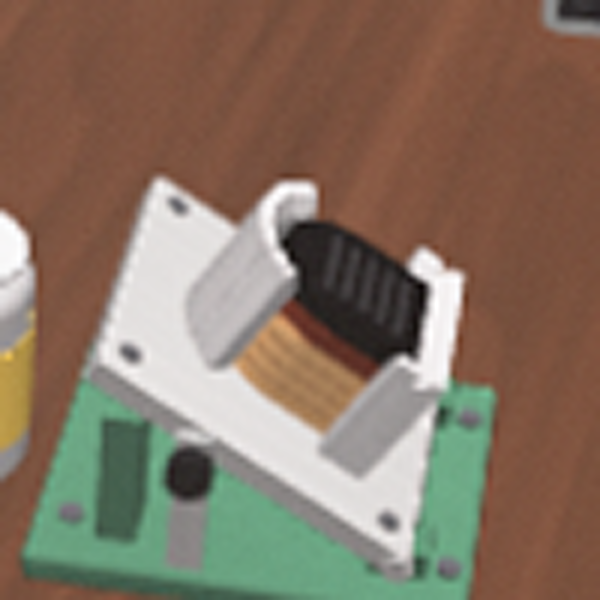

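The picture shows the tan block, red-brown lift and black top piece stacked in order (centre about 350, 300) between the arc wall and the stop. They lie flat, with the top face 42.3 mm above the floor and a tilt of about 0.1°, and the arm is clear of everything.

```bash
python3 -c "
from bench import *
print(job_done())"
```

```text
the job is handed in; nothing more can be done
None
```

The block, lift and top piece are stacked in order, flat, in the pocket and the job was handed in at about 38 s; my last check put the top face 42.3 mm above the floor (42 mm expected) with about 0.1° of tilt, but `job_done()` returned no verdict.

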